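# Stir the drying beads and close the pot

## Robot

A 6-joint arm with a two-finger parallel gripper is mounted at the origin on the work surface. World frame = base frame: x ahead of the robot, y to its left, z up, the work surface at z = 0. Lengths are in m, angles in rad, forces in N, time in s.
With the tool pointing down it reaches from about 0.275 to 0.975 m from the base axis. Payload 8.4 kg.
Tool frame: the origin (TCP) lies at the very end of the fingers, on their centre line; the grasp point (between the pads) lies 19 mm behind it; z points along the fingers, y is the line along which they close (so a half turn about z gives the same grasp; the last joint's range is limited). The gripper opens to 92 mm and grips with 3 to 60 N. Pads are 20 mm wide; open, the fingers measure 128 mm over their backs; the gripper's body (75 mm by 189 mm) begins 69 mm behind the grasp point.
Start: joints at [-0.002, 0.353, 1.633, -0, 1.155, -0.002], TCP at [0.625, -0, 0.215] pointing down, gripper open.
Joint ranges: [-2.63, 2.63], [-0.92, 2.1], [0.06, 2.66], [-1.3, 4.44], [0, 2.69], [-3.02, 3.02]. Speed limits (rad/s): [2.22, 2.22, 2.79, 3.14, 3.14, 3.14].

## Interface

Orientations are given as a unit quaternion [x, y, z, w].
In Python, from cell import ctrl, camera gives the robot as it stands.
- The arm moves only by the shell command python3 -m crank 'ROWS' [FORCE]. ROWS is a JSON object of lists of equal length, an entry for each row: "fingers": the closure, from -1 (fully open) to 1 (shut); "xyz": the shift along the tool's x, y, z in m, a list of three; "turn": the turn, a rotation vector about the tool's x, y, z in degrees, a list of three. A call has 1 to 5 rows; each row shifts and turns the commanded pose from where the row before left it, along the tool's axes as they then stand; what a row does not reach is not made up. A row lasts 1/12 s, in which the tool goes at most 41.7 mm and 7.16 degrees, less where a joint would pass 70% of its speed; a pose out of reach is approached as far as the arm can. A call with a gripper value outside its range is refused whole. The fingers move at their own pace and stop on an object; FORCE is the grip in N (left out, the last holds). Time passes only in rows, so rows that do not move let the fingers close. It gives the time, the measured TCP pose, the force, the opening and the grip force at its end, in the units of the state.
- ctrl.get_obs(): the state, without advancing time (a new reading comes with each control period).
- camera(name): name is "scene" or "side" or "wrist"; returns a dict with "frame" (384x512x3 uint8, blue, green, red), "mtx" (3x3 intrinsics, pixels), "rvec" (rotation vector, rad) and "tvec" (3), from world to camera coordinates, as OpenCV has them. Camera axes: x right, y down, z forward; pixel columns grow to the right and rows downward; lengths in m; the calibration is good to about 2 mm. The wrist camera is an equidistant fisheye: a pixel r from the principal point sees the ray r / f radians off the axis. A picture is of the moment at which its call begins. There is no depth.
- ctrl.close_job(): hands the job in; it is judged then, once.
The state is a dict: "t": time; "joint_pos": joint angles; "dq": joint speeds; "joint_torque": joint torques, N m; "position": TCP position; "ee_rot": TCP orientation; "ft_force": force on the tool from outside, world axes, zero at the start; "torque": the same for the moment, N m; "grip_width": finger opening in m; "gripper_force": force on a finger pad.
Only numpy, scipy, OpenCV 4.12 (cv2) and the standard library are available. Lean on these libraries where they do the work, as an engineer would, in place of code of your own. Each camera call takes 0.05 s, during which the arm holds its last target. There are 200 camera calls.

## Task

The washed glass beads are drying in the bench pot: take the wooden stirrer from its forked stand and stir them, its foot down on the floor of the pot and sweeping right round along the wall, until every one has been shifted well away from where it lay. Then hang the stirrer back in its fork and push the slip lid fully home over the pot's collar. Touch the beads only with the stirrer, keep them in the pot, and leave the pail, the pliers and the bench brush alone.

Things in the scene. Friction and masses are not known exactly. Their poses are not given: they have to be found in the camera images.
- pot: electric drying pot, fixed to the bench, open on top. White round housing 180 mm across, 75 mm high; from it stands the bare metal collar of the pot, 138 mm outside, 128 mm inside, rim 103 mm above the bench. Origin on the bench on the pot's axis; z up; black panel and control knob on the -x side (to 110 mm from the axis), mains inlet on the +x side.
- pot_floor (a point): centre of the pot's flat inner floor, 35 mm above the bench; the inside is an upright cylinder 128 mm wide (127 mm clear) and 68 mm deep.
- stirrer: turned wooden stirrer, round about its z axis, 146 mm long, about 90 g. Origin at the foot's lowest point. Foot: flat-ended drum 34 mm wide, 46 mm high with its taper; then a 14 mm neck; from 100 to 146 mm up the grip, a cylinder 32 mm thick whose flat underside hangs on the fork. Starts hanging upright, origin 25 mm above the bench; take it from above by the grip.
- stand: steel forked stand, fixed. Origin on the bench below the seat; z up. Base plate 110 x 100 x 12 mm. Two level prongs, top 125 mm up, 9 mm thick, along x from -32 to 36 mm; the 20 mm slot between is open at the -x end, closed at x = 31 mm (post at x = 45). Nothing stands higher. The stirrer's foot cannot pass up through the slot: its neck goes in and out by the open -x end.
- stand_seat (a point): the place where the stirrer hangs: middle of the slot, at the top face of the prongs, 125 mm above the bench; its x axis points from the slot's open end to its closed end.
- lid: pressed steel slip lid, loose, lying skirt down on the bench, about 160 g. Origin at the centre of the skirt's lower edge; z up. Skirt 150 mm outside, 144 mm inside, 24 mm deep; top plate to 30 mm; black knob 32 mm thick from 38 to 62 mm up on an 18 mm stem. Slides over the pot's collar with about 2 mm to spare all round; home, its origin is 79 mm above the bench.
- bead1: round glass bead, one of seven in the pot (four round, 26 mm across; three drums, 25 mm across and 22 mm high; about 25 g each, slippery). Origin at its centre.
- bead2: drum-shaped glass bead, one of seven in the pot (four round, 26 mm across; three drums, 25 mm across and 22 mm high; about 25 g each, slippery). Origin at its centre.
- bead3: round glass bead, one of seven in the pot (four round, 26 mm across; three drums, 25 mm across and 22 mm high; about 25 g each, slippery). Origin at its centre.
- bead4: drum-shaped glass bead, one of seven in the pot (four round, 26 mm across; three drums, 25 mm across and 22 mm high; about 25 g each, slippery). Origin at its centre.
- bead5: round glass bead, one of seven in the pot (four round, 26 mm across; three drums, 25 mm across and 22 mm high; about 25 g each, slippery). Origin at its centre.
- bead6: drum-shaped glass bead, one of seven in the pot (four round, 26 mm across; three drums, 25 mm across and 22 mm high; about 25 g each, slippery). Origin at its centre.
- bead7: round glass bead, one of seven in the pot (four round, 26 mm across; three drums, 25 mm across and 22 mm high; about 25 g each, slippery). Origin at its centre.
- pail: small teal pail with five wooden sticks, 92 mm across, up to 185 mm high; bystander. Origin at the centre of its underside.
- pliers: pliers with black handles, 160 mm long, 16 mm high, lying flat; bystander. Origin on the bench below the pivot, jaws to +x.
- bench_brush: teal bench brush, black bristles down, 150 mm wide and 65 mm high, handle to -x; bystander. Origin on the bench below the middle of the head.
Not all that is in view belongs to the job. There is more than one size of the stirrer; the job needs the smallest.

How it is judged:
By the outcome, as a careful person would: the job done as asked, in the order asked, and still so for the second after the job is handed in, with the robot touching nothing.
It also fails if it takes over 72 s, if anything falls off the work surface, if the arm or the gripper's body presses on something with over 40 N, if the wrist force passes 120 N, or if a joint passes its speed limit or range.

## Working session

There is one attempt and no reset: what is moved stays moved. The work goes in short steps, Python scripts to look and compute and a shell command to move; the robot and the scene stay as the last step left them, time stands still between calls to the robot, and variables do not carry over. Pictures are saved under pics/ and viewed, at most 10 in all, crops included, and the job is handed in when it is done.

```bash
ls; mkdir -p pics; python3 - <<'E'
from cell import ctrl,camera
import cv2,json
for n in("scene","side","wrist"):
    c=camera(n); cv2.imwrite(f"pics/{n}0.png",c["frame"]); print(n,c["mtx"].tolist(),c["rvec"],c["tvec"])
print(ctrl.get_obs())
E
```

```text
pics
scene [[446.69836387404985, 0.0, 263.94829888961095], [0.0, 446.69836387404985, 194.59801493540505], [0.0, 0.0, 1.0]] [ 1.38365993  2.31814144 -0.77754071] [ 0.21777441 -0.36378519  1.71153514]
side [[368.80995145630885, 0.0, 259.2239270292502], [0.0, 368.80995145630885, 189.74579072232453], [0.0, 0.0, 1.0]] [ 0.97931473 -2.58318011  0.91005115] [0.47049854 0.30867288 0.9377103 ]
wrist [[297.3186396354542, 0.0, 254.81264121121663], [0.0, 297.3186396354542, 192.92336743246128], [0.0, 0.0, 1.0]] [-2.88152483e+00 -6.51438028e-04  3.79210397e-03] [-0.62374036 -0.02990697  0.39141107]
{'t': 0.15, 'joint_pos': array([-2.39816992e-03,  3.53486640e-01,  1.63392627e+00,  1.68432747e-05,
        1.15522103e+00, -2.39462617e-03]), 'dq': array([-0.00126462, -0.00056369, -0.00229188,  0.00059629,  0.00043516,
       -0.00177753]), 'joint_torque': array([-8.47799656e-04, -5.94210899e+01, -3.34467816e+01,  6.96930941e-02,
        2.04021111e-02, -8.35750166e-05]), 'position': array([6.24633412e-01, 7.56259561e-06, 2.14053519e-01]), 'ee_rot': array([ 7.07110345e-01,  7.07103025e-01, -3.61807177e-04, -3.74465374e-04]), 'ft_force': array([ 0.43933267,  0.46645572, -0.3253256 ]), 'torque': array([-0.0147919 ,  0.03978105, -0.04839295]), 'gripper_force': 0.0, 'grip_width': 0.0915058782159902}
```

```bash
python3 - <<'E'
import cv2
for n in("scene","side"):
    cv2.imwrite(f"pics/{n}0b.png",cv2.resize(cv2.imread(f"pics/{n}0.png"),(800,600),interpolation=cv2.INTER_CUBIC))
E
```

```text
(no output)
```

View pics/scene0b.png

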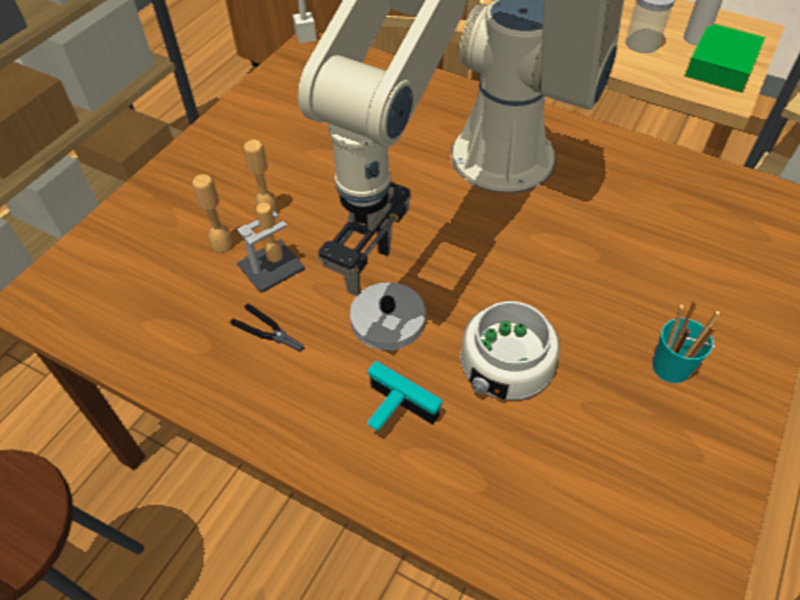

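View pics/side0b.png

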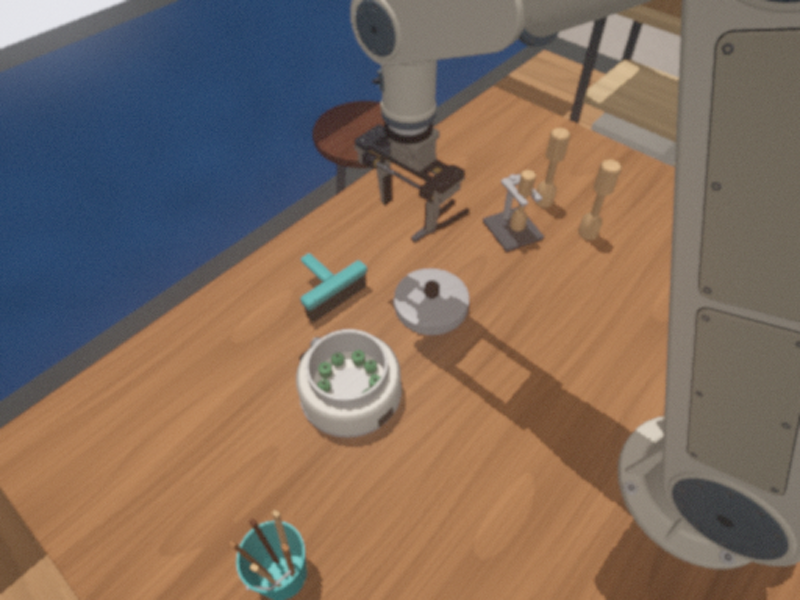

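```bash
cat > h.py <<'E'
import numpy as np,cv2
from scipy.optimize import least_squares
def ray(c,uv):
    """camera dict, pixel -> origin, direction in world"""
    R=cv2.Rodrigues(np.array(c["rvec"],float))[0];K=c["mtx"]
    p=np.array([(uv[0]-K[0,2])/K[0,0],(uv[1]-K[1,2])/K[1,1]])
    if c.get("fish"):
        r=np.hypot(*p); d=np.array([*(p/r*np.sin(r)),np.cos(r)]) if r>1e-9 else np.array([0,0,1.])
    else: d=np.array([*p,1.])
    return -R.T@np.ravel(c["tvec"]),R.T@d/np.linalg.norm(d)
def atz(c,uv,z):
    o,d=ray(c,uv); return o+d*(z-o[2])/d[2]
def tri(*cu):
    A=np.zeros((3,3));b=np.zeros(3);rs=[ray(c,u) for c,u in cu]
    for o,d in rs: P=np.eye(3)-np.outer(d,d);A+=P;b+=P@o
    x=np.linalg.solve(A,b); return x,[np.linalg.norm((np.eye(3)-np.outer(d,d))@(x-o)) for o,d in rs]
def proj(c,X):
    X=np.atleast_2d(X).astype(float)
    if c.get("fish"): 
        R=cv2.Rodrigues(np.array(c["rvec"],float))[0];q=X@R.T+np.ravel(c["tvec"]);s=np.hypot(q[:,0],q[:,1]);t=np.arctan2(s,q[:,2])
        return np.c_[q[:,0]/s*t,q[:,1]/s*t]*c["mtx"][0,0]+c["mtx"][:2,2]
    return cv2.projectPoints(X,np.array(c["rvec"],float),np.array(c["tvec"],float),c["mtx"],None)[0][:,0]
def shot(n):
    from cell import camera
    c=dict(camera(n)); c["fish"]=n=="wrist"; return c
E
python3 - <<'E'
import pickle,cv2,numpy as np
from h import *
S,D=shot("scene"),shot("side"); pickle.dump((S,D),open("c0.pkl","wb"))
for nm,a,b in [("smallgrip",(264,207),(528,175)),("big1",(204,180),(609,166)),("big2",(255,145),(558,134)),("knob",(387,299),(432,284)),("pot",(510,330),(347,362))]:
    print(nm,tri((S,np.array(a)*.64),(D,np.array(b)*.64)))
def crop(c,x,y,w,h): return cv2.resize(c["frame"][y:y+h,x:x+w],(400,300),interpolation=cv2.INTER_CUBIC)
a=np.vstack([np.hstack([crop(S,115,80,100,75+30*0),crop(S,115,130,100,75)]) ,np.hstack([crop(D,300,75,120,90),crop(D,180,160,140,105)])])
a=np.vstack([np.hstack([crop(S,112,84,120,90),crop(D,300,75,120,90)]),np.hstack([crop(S,215,170,160,120),crop(D,180,160,160,120)])])
cv2.imwrite("pics/crop1.png",a)
E
```

```text
smallgrip (array([ 0.5473049 , -0.28349913,  0.16863654]), [np.float64(0.00015653986217845572), np.float64(0.00015653986217844767)])
big1 (array([ 0.47360298, -0.51880983,  0.08395703]), [np.float64(0.006765300286028387), np.float64(0.006765300286028427)])
big2 (array([ 0.51078681, -0.30313274,  0.28027347]), [np.float64(0.006708629047479455), np.float64(0.006708629047479304)])
knob (array([ 0.56134791, -0.00269628,  0.06415142]), [np.float64(0.000837941610807759), np.float64(0.0008379416108077997)])
pot (array([0.54067105, 0.24562599, 0.09961169]), [np.float64(0.0005829646569845082), np.float64(0.0005829646569844931)])
```

View pics/crop1.png

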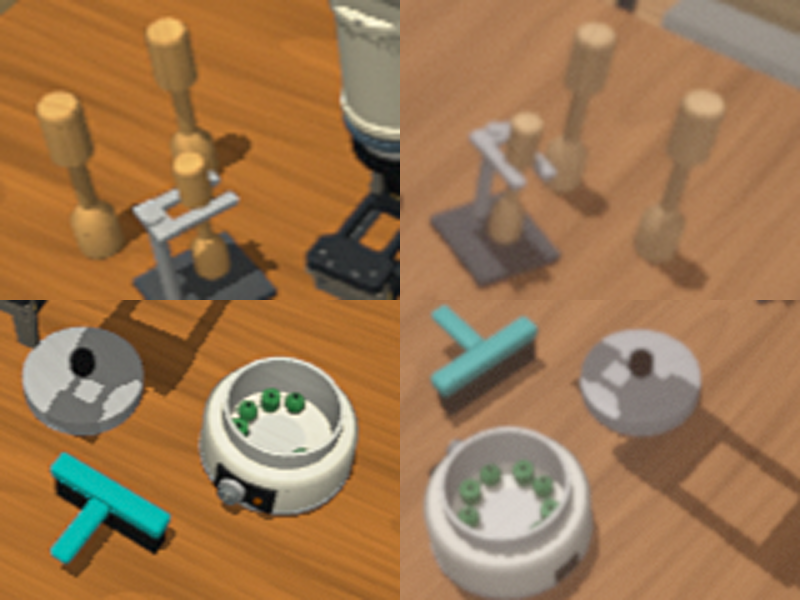

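```bash
python3 - <<'E'
import pickle
from h import *
S,D=pickle.load(open("c0.pkl","rb"))
s=lambda u,v:(112+u/3.3333,84+v/3.3333); d=lambda u,v:(300+(u-400)/3.3333,75+v/3.3333)
for nm,a,b in [("post",(152,215),(488,132)),("tipA",(238,199),(548,170)),("tipB",(212,178),(520,182)),("bigL top",(62,105),(595,35)),("bigR top",(168,30),(703,102)),("small",(190,163),(527,123)),
  ]:
    print(nm,tri((S,s(*a)),(D,d(*b)))[0].round(3),tri((S,s(*a)),(D,d(*b)))[1][0].round(4),atz(S,s(*a),.125)[:2].round(3),atz(D,d(*b),.125)[:2].round(3))
s2=lambda u,v:(215+u*.4,170+(v-300)*.4); d2=lambda u,v:(180+(u-400)*.4,160+(v-300)*.4)
# rim outer ellipse extents: fit circle at z=.103
import numpy as np
print("knob",tri((S,s2(82,360)),(D,d2(641,362)))[0])
for cam,f,pts in((S,s2,[(222,405),(287,359),(356,410),(250,455),(325,458)]),(D,d2,[(445,472),(507,428),(570,483),(470,512),(545,513)])):
    P=np.array([atz(cam,f(*p),.103)[:2] for p in pts]); r=least_squares(lambda q:np.hypot(*(P-q[:2]).T)-.069,P.mean(0)); print("pot",r.x,r.fun.round(3))
E
```

```text
post [ 0.592 -0.3    0.127] 0.0036 [ 0.589 -0.305] [ 0.593 -0.297]
tipA [ 0.518 -0.27   0.12 ] 0.0171 [ 0.534 -0.247] [ 0.517 -0.289]
tipB [ 0.529 -0.272  0.124] 0.0105 [ 0.523 -0.284] [ 0.528 -0.256]
bigL top [ 0.56  -0.415  0.191] 0.0009 [ 0.511 -0.473] [ 0.599 -0.506]
bigR top [ 0.428 -0.391  0.192] 0.0011 [ 0.369 -0.447] [ 0.456 -0.481]
small [ 0.547 -0.284  0.168] 0.001 [ 0.516 -0.314] [ 0.572 -0.334]
knob [ 0.56089504 -0.00281423  0.05007271]
pot [0.54831079 0.25985132] [0.006 0.006 0.008 0.006 0.002]
pot [0.54190944 0.23831244] [-0.001 -0.012 -0.004 -0.008 -0.006]
```

The crop confirms it. The candidates are scene0b (205,210) and (257,175), both standing on the bench with tops at about 192 mm, and (265,230), hanging in the fork with its top at about 169 mm against an expected 171 mm. The last is the smallest and it is in the fork, so that is the one to take. The lid knob is at about (0.561,-0.003) and the pot at about (0.543,0.246). I'm moving above the stirrer for a close look.

```bash
python3 -m crank '{"fingers":[-1,-1,-1,-1,-1],"xyz":[[-0.0355,-0.01,-0.003],[-0.0355,-0.01,-0.003],[-0.0355,-0.01,-0.003],[-0.0355,-0.01,-0.003],[-0.0355,-0.01,-0.003]],"turn":[[0,0,0],[0,0,0],[0,0,0],[0,0,0],[0,0,0]]}' 30
python3 -m crank '{"fingers":[-1,-1,-1,-1],"xyz":[[-0.0355,-0.01,-0.003],[-0.0355,-0.01,-0.003],[-0.0355,-0.01,-0.003],[0,0,0]],"turn":[[0,0,0],[0,0,0],[0,0,0],[0,0,0]]}'
python3 - <<'E'
import pickle
from h import *
W=shot("wrist"); S=shot("scene");pickle.dump((W,S),open("c1.pkl","wb"))
print(proj(W,[[.547,-.284,.171],[.548,-.284,.125]]))
cv2.imwrite("pics/w1.png",cv2.resize(W["frame"],(800,600),interpolation=cv2.INTER_CUBIC))
E
```

```text
t: 0.67
position: [0.5743, -0.1789, 0.2297]
ee_rot: [0.707, 0.707, -0.0, 0.0]
ft_force: [0.9, -0.3, -0.5]
grip_width: 0.0919
gripper_force: 0.0
t: 1.0
position: [0.5434, -0.2896, 0.2392]
ee_rot: [0.708, 0.706, -0.001, 0.001]
ft_force: [1.0, 0.3, 0.1]
grip_width: 0.0917
gripper_force: 0.0
[[259.43860697 195.88257596]
 [259.80164735 183.2614983 ]]
```

View pics/w1.png

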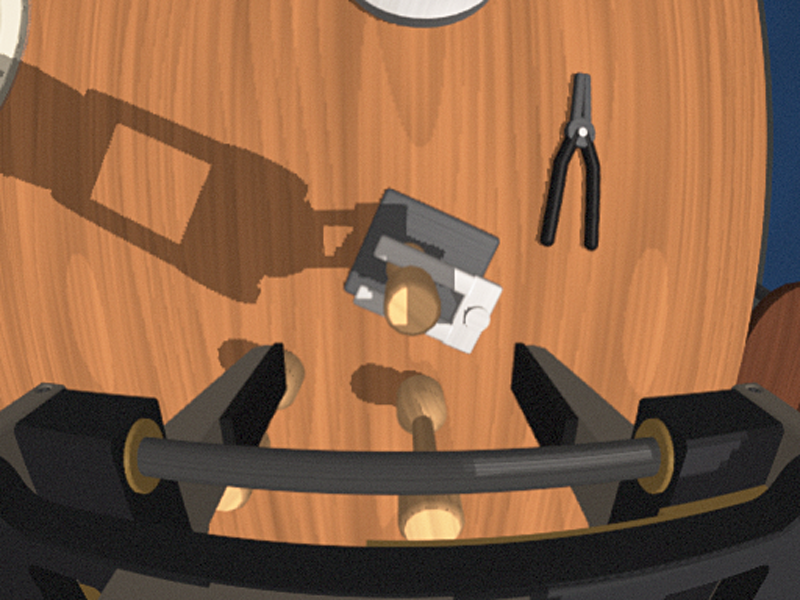

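```bash
python3 - <<'E'
import pickle
from h import *
from cell import ctrl
W,S=pickle.load(open("c1.pkl","rb"))
f=lambda u,v,z:atz(W,(u*.64,v*.64),z)[:2].round(4)
print("stirrer",f(410,307,.171))
a,b,c=f(390,190,.012),f(498,240,.012),f(346,290,.012)
print(a,b,c,np.degrees(np.arctan2(*(b-a)[::-1])),np.degrees(np.arctan2(*(a-c)[::-1])),np.linalg.norm(b-a),np.linalg.norm(a-c))
p,q=f(382,238,.125),f(498,288,.125); print("far prong edge/post",p,q,np.degrees(np.arctan2(*(q-p)[::-1])))
print(ctrl.get_obs()["position"])
E
```

```text
stirrer [ 0.5495 -0.2845]
[ 0.5363 -0.2264] [ 0.6302 -0.2689] [ 0.4968 -0.3136] -24.351943008682284 65.63034592079671 0.10307017027248959 0.09572925362709143
far prong edge/post [ 0.5333 -0.2534] [ 0.6069 -0.2851] -23.3018598716952
[ 0.54448314 -0.28511497  0.23850125]
```

The wrist view shows the stirrer's grip top at w1 (410,307), which puts it at (0.5495,-0.2845). The fork's open end faces up and to the left in the image, and the slot axis is at -24°. I'll descend, grip, lift slightly, then withdraw.

```bash
python3 -m crank '{"fingers":[-1,-1,-1,-1,-1],"xyz":[[0,0.005,0.03],[0,0,0.035],[0,0,0.025],[0,0,0.012],[0,0,0]],"turn":[[0,0,0],[0,0,0],[0,0,0],[0,0,0],[0,0,0]]}' 40
python3 -m crank '{"fingers":[1,1,1,1,1],"xyz":[[0,0,0],[0,0,0],[0,0,0],[0,0,0],[0,0,0]],"turn":[[0,0,0],[0,0,0],[0,0,0],[0,0,0],[0,0,0]]}' 40
python3 -m crank '{"fingers":[1,1,1],"xyz":[[0,0,0],[0,0,-0.004],[0,0,-0.004]],"turn":[[0,0,0],[0,0,0],[0,0,0]]}'
```

```text
t: 1.52
position: [0.5486, -0.2818, 0.1336]
ee_rot: [0.707, 0.708, -0.001, -0.003]
ft_force: [-0.8, 0.5, 0.6]
grip_width: 0.0922
gripper_force: 0.0
t: 1.93
position: [0.5506, -0.2843, 0.1378]
ee_rot: [0.707, 0.707, 0.0, 0.001]
ft_force: [0.1, 1.1, -0.2]
grip_width: 0.0607
gripper_force: 0.0
t: 2.18
position: [0.5499, -0.284, 0.1449]
ee_rot: [0.707, 0.707, -0.0, -0.0]
ft_force: [0.3, 0.2, -0.2]
grip_width: 0.0408
gripper_force: 0.0
```

The fingers close slower than I assumed, so I'm lowering again and finishing the grip.

```bash
python3 -m crank '{"fingers":[-0.2,-0.2,1,1,1],"xyz":[[0,0,0.005],[0,0,0.005],[0,0,0],[0,0,0],[0,0,0]],"turn":[[0,0,0],[0,0,0],[0,0,0],[0,0,0],[0,0,0]]}' 40
python3 -m crank '{"fingers":[1,1,1,1],"xyz":[[0,0,0],[0,0,0],[0,0,0],[0,0,0]],"turn":[[0,0,0],[0,0,0],[0,0,0],[0,0,0]]}'
```

```text
t: 2.6
position: [0.5498, -0.2839, 0.1342]
ee_rot: [0.707, 0.707, -0.0, -0.0]
ft_force: [-0.2, -0.4, 0.4]
grip_width: 0.036
gripper_force: 0.0
t: 2.93
position: [0.5499, -0.284, 0.1345]
ee_rot: [0.707, 0.707, -0.0, -0.0]
ft_force: [-0.4, -0.4, -0.6]
grip_width: 0.0311
gripper_force: 40.0
```

```bash
python3 -m crank '{"fingers":[1,1,1,1,1],"xyz":[[0,0,-0.004],[0,0,-0.004],[0.0103,-0.0228,0],[0.0103,-0.0228,0],[0.0103,-0.0228,0]],"turn":[[0,0,0],[0,0,0],[0,0,0],[0,0,0],[0,0,0]]}'
python3 -m crank '{"fingers":[1,1,1,1,1],"xyz":[[0,0,0],[0,0,-0.025],[0,0,-0.035],[0,0,-0.03],[0.015,0,-0.015]],"turn":[[0,0,0],[0,0,0],[0,0,0],[0,0,0],[0,0,0]]}'
python3 -m crank '{"fingers":[1,1,1,1,1],"xyz":[[0.035,0.006,0],[0.0375,0.006,0],[0.0375,0.006,0],[0.0375,0.006,0],[0.0375,0.006,0]],"turn":[[0,0,0],[0,0,0],[0,0,0],[0,0,0],[0,0,0]]}'
python3 -m crank '{"fingers":[1,1,1,1,1],"xyz":[[0.0375,0.006,0],[0.0375,0.006,0],[0.0375,0.006,0],[0.0375,0.006,0],[0.0375,0.006,0]],"turn":[[0,0,0],[0,0,0],[0,0,0],[0,0,0],[0,0,0]]}'
python3 -m crank '{"fingers":[1,1,1],"xyz":[[0.02,0,0],[0,0,0],[0,0,0]],"turn":[[0,0,0],[0,0,0],[0,0,0]]}'
python3 - <<'E'
import pickle
from h import *
W=shot("wrist"); S=shot("scene");pickle.dump((W,S),open("c2.pkl","wb"))
cv2.imwrite("pics/w2.png",cv2.resize(W["frame"],(800,600),interpolation=cv2.INTER_CUBIC))
E
```

```text
t: 3.35
position: [0.481, -0.2528, 0.1429]
ee_rot: [0.707, 0.707, 0.0, 0.0]
ft_force: [-0.8, -0.4, -1.7]
grip_width: 0.0312
gripper_force: 40.0
t: 3.77
position: [0.4837, -0.2405, 0.2521]
ee_rot: [0.707, 0.707, 0.001, 0.003]
ft_force: [0.8, 0.7, -1.7]
grip_width: 0.0308
gripper_force: 40.0
t: 4.18
position: [0.5121, -0.0515, 0.2484]
ee_rot: [0.707, 0.707, 0.0, 0.001]
ft_force: [-0.1, -0.4, -1.1]
grip_width: 0.0307
gripper_force: 40.0
t: 4.6
position: [0.5421, 0.1365, 0.2483]
ee_rot: [0.707, 0.707, 0.001, 0.0]
ft_force: [0.2, -0.8, -1.4]
grip_width: 0.0311
gripper_force: 40.0
t: 4.85
position: [0.5418, 0.1554, 0.2478]
ee_rot: [0.706, 0.708, 0.0, 0.0]
ft_force: [-0.6, -0.2, -1.9]
grip_width: 0.0309
gripper_force: 40.0
```

View pics/w2.png

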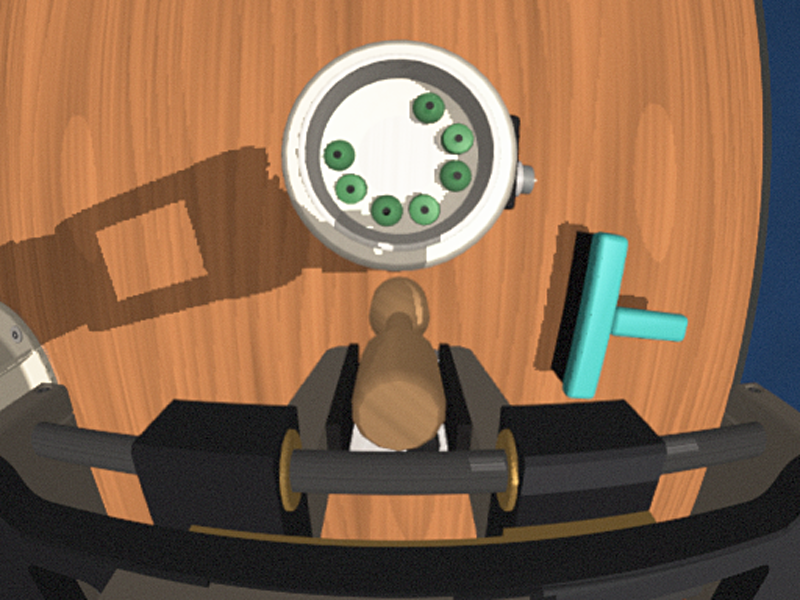

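```bash
python3 - <<'E'
import pickle
from h import *
W,S=pickle.load(open("c2.pkl","rb"))
f=lambda u,v,z:atz(W,(u*.64,v*.64),z)[:2]
P=np.array([f(*p,.103) for p in[(304,150),(493,150),(398,59),(398,245),(331,84),(465,84)]])
r=least_squares(lambda q:np.hypot(*(P-q[:2]).T)-q[2],[.54,.25,.064]);c=r.x[:2];print("rim",r.x,r.fun.round(4))
P=np.array([f(*p,.075*0+.05) for p in[(283,155),(517,155),(400,41),(400,270)]])
r=least_squares(lambda q:np.hypot(*(P-q[:2]).T)-q[2],[.54,.25,.064]);print("housing",r.x,r.fun.round(4))
B=np.array([f(*p,.058) for p in[(339,154),(351,188),(386,211),(424,209),(455,176),(458,138),(429,106)]])-c
for b in B: print(b.round(4),np.hypot(*b).round(4),np.degrees(np.arctan2(*b[::-1])).round(0))
E
```

```text
rim [0.54125361 0.24782249 0.0644063 ] [-0.0005 -0.0003 -0.0006  0.0002  0.0008  0.0005]
housing [0.54259258 0.24832994 0.09308523] [ 0.0002  0.0002 -0.0002 -0.0002]
[-0.0456  0.0005] 0.0456 179.0
[-0.0364 -0.0262] 0.0449 -144.0
[-0.0094 -0.0443] 0.0453 -102.0
[ 0.0199 -0.0426] 0.047 -65.0
[ 0.0436 -0.0165] 0.0466 -21.0
[0.0457 0.0133] 0.0476 16.0
[0.0233 0.0379] 0.0445 58.0
```

The pot centre is about (0.5418,0.248): the rim fit gives r 64.4 mm against 64 expected. The seven beads sit at r ≈ 46 mm, with a gap between 75° and 160°. I'll enter through the gap at 120°.

```bash
python3 -m crank '{"fingers":[1,1,1,1,1],"xyz":[[0.0325,-0.0054,0],[0.0325,-0.0054,0],[0.0325,-0.0054,0],[0.0323,-0.0053,0],[0,0,0]],"turn":[[0,0,0],[0,0,0],[0,0,0],[0,0,0],[0,0,0]]}' 60
python3 -m crank '{"fingers":[1,1,1,1,1],"xyz":[[0,0,0.025],[0,0,0.03],[0,0,0.03],[0,0,0.012],[0,0,0]],"turn":[[0,0,0],[0,0,0],[0,0,0],[0,0,0],[0,0,0]]}'
python3 -m crank '{"fingers":[1,1,1],"xyz":[[0,0,0.003],[0,0,0.002],[0,0,0]],"turn":[[0,0,0],[0,0,0],[0,0,0]]}'
```

```text
t: 5.37
position: [0.5198, 0.2874, 0.2479]
ee_rot: [0.707, 0.707, 0.001, -0.001]
ft_force: [-0.8, -0.9, -1.1]
grip_width: 0.0307
gripper_force: 60.0
t: 5.78
position: [0.5187, 0.2818, 0.1479]
ee_rot: [0.708, 0.707, -0.003, -0.001]
ft_force: [-0.5, -0.1, -0.7]
grip_width: 0.0308
gripper_force: 60.0
t: 6.03
position: [0.5211, 0.2843, 0.1469]
ee_rot: [0.707, 0.707, 0.001, 0.0]
ft_force: [-0.0, 0.4, -1.1]
grip_width: 0.0308
gripper_force: 60.0
```

```bash
python3 -m crank '{"fingers":[1,1,1],"xyz":[[0,0,0.001],[0,0,0.0005],[0,0,0]],"turn":[[0,0,0],[0,0,0],[0,0,0]]}'
python3 -m crank '{"fingers":[1,1,1],"xyz":[[0,0,0.0008],[0,0,0],[0,0,0]],"turn":[[0,0,0],[0,0,0],[0,0,0]]}'
```

```text
t: 6.28
position: [0.5203, 0.2844, 0.1446]
ee_rot: [0.707, 0.707, 0.0, 0.0]
ft_force: [-0.2, 0.5, -1.7]
grip_width: 0.0306
gripper_force: 60.0
t: 6.53
position: [0.5205, 0.2845, 0.1444]
ee_rot: [0.707, 0.707, 0.001, 0.0]
ft_force: [-1.2, -0.7, 7.0]
grip_width: 0.0306
gripper_force: 60.0
```

The foot is on the floor with 7 N of contact, so I'm sweeping counter-clockwise.

```bash
python3 -m crank '{"fingers":[1,1,1,1,1],"xyz":[[-0.0068,-0.0089,0],[-0.0089,-0.0068,0],[-0.0104,-0.0043,0],[-0.0111,-0.0015,0],[-0.0111,0.0015,0]],"turn":[[0,0,0],[0,0,0],[0,0,0],[0,0,0],[0,0,0]]}'
python3 -m crank '{"fingers":[1,1,1,1,1],"xyz":[[-0.0104,0.0043,0],[-0.0089,0.0068,0],[-0.0068,0.0089,0],[-0.0043,0.0104,0],[-0.0015,0.0111,0]],"turn":[[0,0,0],[0,0,0],[0,0,0],[0,0,0],[0,0,0]]}'
python3 -m crank '{"fingers":[1,1,1,1,1],"xyz":[[0.0015,0.0111,0],[0.0043,0.0104,0],[0.0068,0.0089,0],[0.0089,0.0068,0],[0.0104,0.0043,0]],"turn":[[0,0,0],[0,0,0],[0,0,0],[0,0,0],[0,0,0]]}'
python3 -m crank '{"fingers":[1,1,1,1,1],"xyz":[[0.0111,0.0015,0],[0.0111,-0.0015,0],[0.0104,-0.0043,0],[0.0089,-0.0068,0],[0.0068,-0.0089,0]],"turn":[[0,0,0],[0,0,0],[0,0,0],[0,0,0],[0,0,0]]}'
python3 -m crank '{"fingers":[1,1,1,1],"xyz":[[0.0043,-0.0104,0],[0.0015,-0.0111,0],[-0.0015,-0.0111,0],[-0.0043,-0.0104,0]],"turn":[[0,0,0],[0,0,0],[0,0,0],[0,0,0]]}'
```

```text
t: 6.95
position: [0.5022, 0.2374, 0.145]
ee_rot: [0.707, 0.707, 0.004, 0.001]
ft_force: [3.8, 7.1, 1.5]
grip_width: 0.0308
gripper_force: 60.0
t: 7.37
position: [0.5398, 0.2035, 0.1439]
ee_rot: [0.707, 0.707, -0.001, -0.002]
ft_force: [-7.9, 1.9, 14.4]
grip_width: 0.0306
gripper_force: 60.0
t: 7.78
position: [0.5762, 0.2342, 0.1438]
ee_rot: [0.707, 0.707, -0.007, -0.004]
ft_force: [-23.4, -2.1, 30.1]
grip_width: 0.0322
gripper_force: 62.2
t: 8.2
position: [0.5617, 0.2833, 0.1432]
ee_rot: [0.707, 0.707, -0.002, 0.0]
ft_force: [1.6, -2.6, 3.4]
grip_width: 0.0303
gripper_force: 59.8
t: 8.53
position: [0.5193, 0.2845, 0.1435]
ee_rot: [0.707, 0.707, 0.001, -0.0]
ft_force: [1.8, 0.9, 2.9]
grip_width: 0.0311
gripper_force: 59.8
```

```bash
cat > look.py <<'E'
import sys,pickle
from h import *
W=shot("wrist");S=shot("scene");D=shot("side");pickle.dump((W,S,D),open(sys.argv[1]+".pkl","wb"))
def around(c,X,w):
    u,v=proj(c,X)[0];h=w*3//4;x=int(np.clip(u-w/2,0,512-w));y=int(np.clip(v-h/2,0,384-h));print(x,y,w)
    return cv2.resize(c["frame"][y:y+h,x:x+w],(400,300),interpolation=cv2.INTER_CUBIC)
X=[float(a) for a in sys.argv[2:5]]
w=cv2.resize(W["frame"],(400,300),interpolation=cv2.INTER_AREA)
im=np.vstack([np.hstack([around(S,X,120),around(D,X,120)]),np.hstack([w,around(W,X,220)])])
cv2.imwrite(f"pics/{sys.argv[1]}.png",im)
E
python3 look.py l3 .5418 .248 .08
```

```text
266 170 120
161 190 120
171 162 220
```

View pics/l3.png

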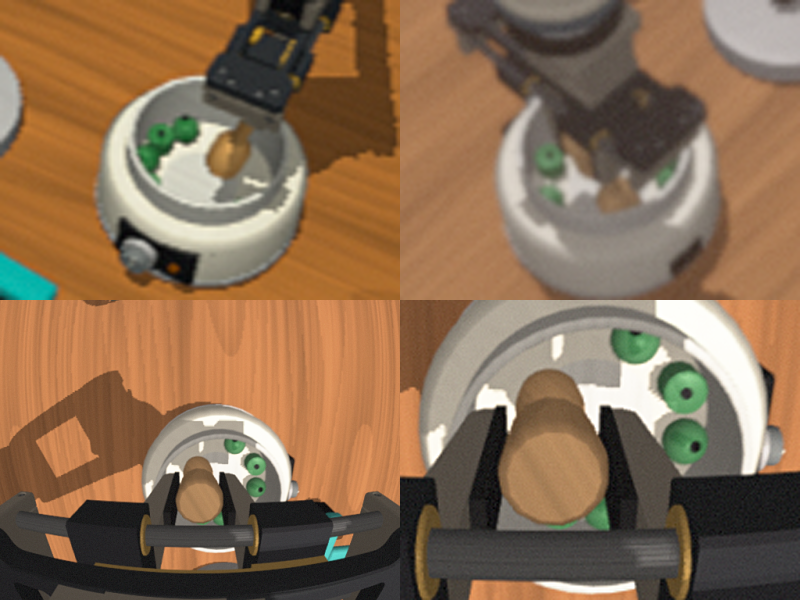

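```bash
python3 - <<'E'
import pickle
from h import *
from cell import ctrl
W,S,D=pickle.load(open("l3.pkl","rb"));c=np.array([.5418,.248])
w=lambda u,v:(171+(u-400)*.55,162+(v-300)*.55)
s=lambda u,v:(266+u*.3,170+v*.3); d=lambda u,v:(161+(u-400)*.3,190+v*.3)
def pr(n,cam,p,z):
    b=atz(cam,p,z)[:2]-c; print(n,b.round(4),np.hypot(*b).round(4),np.degrees(np.arctan2(*b[::-1])).round(0))
for p in[(635,338),(686,390),(690,445),(600,512)]: pr("W",W,w(*p),.058)
for p in[(186,122),(160,130),(149,150)]: pr("S",S,s(*p),.058)
for p in[(550,155),(550,195),(575,150),(667,175)]: pr("D",D,d(*p),.058)
t,r=tri((S,s(226,160)),(W,w(548,385)));print("foot drum",t,r,t[:2]-c)
t,r=tri((S,s(226,160)),(D,d(618,193)));print("foot drum S/D",t,r,t[:2]-c)
print("grip top",atz(W,w(553,465),.18)-[*c,0], ctrl.get_obs()["position"]-[*c,0])
E
```

```text
W [0.0176 0.0495] 0.0526 70.0
W [0.0452 0.0225] 0.0505 26.0
W [ 0.05   -0.0082] 0.0507 -9.0
W [ 0.0033 -0.048 ] 0.0482 -86.0
S [-0.0395 -0.0292] 0.0491 -144.0
S [-0.0203 -0.0461] 0.0504 -114.0
S [ 0.0041 -0.0457] 0.0458 -85.0
D [0.0417 0.0218] 0.0471 28.0
D [0.0146 0.0475] 0.0496 73.0
D [0.0299 0.0049] 0.0303 9.0
D [-0.0428 -0.028 ] 0.0512 -147.0
foot drum [0.51610895 0.26702168 0.04593085] [np.float64(0.002509768416516563), np.float64(0.0025097684165165347)] [-0.02569105  0.01902168]
foot drum S/D [0.51899974 0.26136536 0.05405254] [np.float64(0.004508557852977556), np.float64(0.004508557852977596)] [-0.02280026  0.01336536]
grip top [-0.0225727   0.04174262  0.18      ] [-0.02406068  0.03536433  0.14331046]
```

The stirrer has turned in the pads: the foot lags about 17 mm toward -y, a tilt of roughly 9°, because I pressed it too hard on the floor. The beads have only shifted by about one place, to -144, -114, -85, -9, 27 and 71°. I'll stand the foot flat in the free sector, release it slightly, square up the tool and regrip.

```bash
python3 -m crank '{"fingers":[1,1,1,1,1],"xyz":[[0,0,-0.005],[0,0,-0.005],[0,0,0],[0,0,0],[0,0,0]],"turn":[[0,0,0],[0,0,0],[0,4.5,0],[0,4.5,0],[0,0,0]]}'
python3 -m crank '{"fingers":[1,1,1,1],"xyz":[[-0.0008,0,0.005],[-0.0003,0,0.002],[0,0,0],[0,0,0]],"turn":[[0,0,0],[0,0,0],[0,0,0],[0,0,0]]}'
python3 look.py l4 .5418 .248 .08
```

```text
t: 9.1
position: [0.5199, 0.2825, 0.1532]
ee_rot: [0.705, 0.704, 0.056, -0.057]
ft_force: [-1.0, 0.4, -0.9]
grip_width: 0.0313
gripper_force: 59.8
t: 9.43
position: [0.5199, 0.2846, 0.1458]
ee_rot: [0.705, 0.705, 0.055, -0.055]
ft_force: [0.2, 2.0, -0.1]
grip_width: 0.0312
gripper_force: 59.8
266 170 120
161 190 120
170 174 220
```

View pics/l4.png

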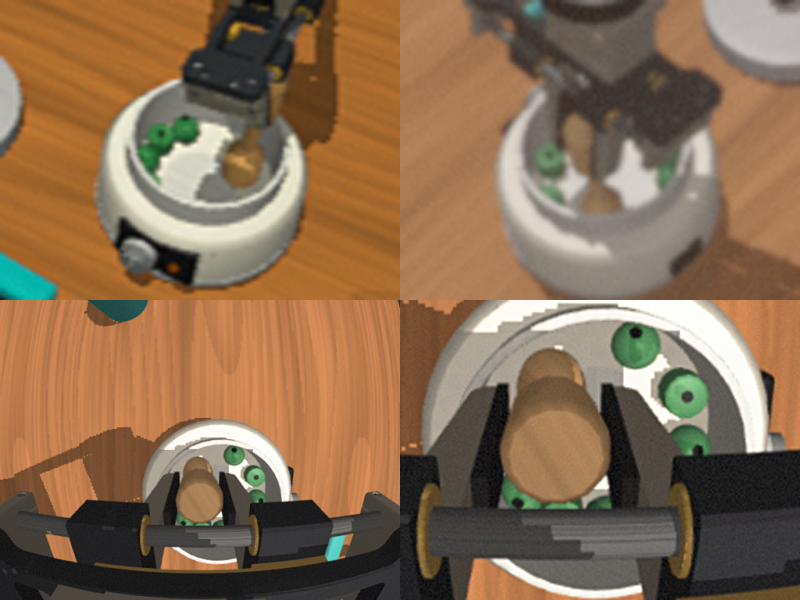

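```bash
python3 - <<'E'
import pickle
from h import *
W,S,D=pickle.load(open("l4.pkl","rb"))
for n,y1 in(("vert",.285),("footcloser",.270),("far",.295)):
    X=[[.520,.2835,.165],[.520,(y1+.285)/2,.10],[.520,y1,.06]]
    print(n,"S",((proj(S,X)-[266,170])/.3).round(0).tolist(),"D",((proj(D,X)-[161,190])/.3+[400,0]).round(0).tolist(),"W",((proj(W,X)-[170,174])/.55+[400,300]).round(0).tolist())
E
```

```text
vert S [[264.0, 92.0], [254.0, 138.0], [247.0, 164.0]] D [[580.0, 139.0], [587.0, 186.0], [591.0, 212.0]] W [[555.0, 428.0], [555.0, 383.0], [555.0, 367.0]]
footcloser S [[264.0, 92.0], [246.0, 135.0], [232.0, 158.0]] D [[580.0, 139.0], [594.0, 180.0], [605.0, 199.0]] W [[555.0, 428.0], [555.0, 400.0], [555.0, 397.0]]
far S [[264.0, 92.0], [259.0, 140.0], [258.0, 169.0]] D [[580.0, 139.0], [582.0, 190.0], [582.0, 220.0]] W [[555.0, 428.0], [555.0, 371.0], [555.0, 347.0]]
```

In the side and scene crops the foot still leans about 3° (side (600,195), against a vertical-axis prediction of (591,212)). I'll add 2.5°, touch down, release slightly, square the tool and regrip.

```bash
python3 -m crank '{"fingers":[1,1,1,1],"xyz":[[0,0,0],[0,0,0.001],[0,0,0.0005],[0,0,0]],"turn":[[0,2.5,0],[0,0,0],[0,0,0],[0,0,0]]}' 10
python3 -m crank '{"fingers":[1,1,1],"xyz":[[0,0,0.001],[0,0,0],[0,0,0]],"turn":[[0,0,0],[0,0,0],[0,0,0]]}'
```

```text
t: 9.92
position: [0.5201, 0.2844, 0.1446]
ee_rot: [0.704, 0.703, 0.07, -0.07]
ft_force: [0.9, 0.0, 0.0]
grip_width: 0.0314
gripper_force: 10.0
t: 10.17
position: [0.5201, 0.2849, 0.1437]
ee_rot: [0.703, 0.704, 0.071, -0.071]
ft_force: [-0.0, -0.1, -0.3]
grip_width: 0.0318
gripper_force: 10.0
```

```bash
python3 -m crank '{"fingers":[1,1,1],"xyz":[[0,0,0.001],[0,0,0],[0,0,0]],"turn":[[0,0,0],[0,0,0],[0,0,0]]}'
python3 -m crank '{"fingers":[1,1,1],"xyz":[[0,0,0.001],[0,0,0],[0,0,0]],"turn":[[0,0,0],[0,0,0],[0,0,0]]}'
python3 -m crank '{"fingers":[1,1,1],"xyz":[[0,0,0.001],[0,0,0],[0,0,0]],"turn":[[0,0,0],[0,0,0],[0,0,0]]}'
```

```text
t: 10.42
position: [0.5203, 0.2854, 0.1435]
ee_rot: [0.704, 0.704, 0.071, -0.071]
ft_force: [-1.8, -0.5, 4.9]
grip_width: 0.0314
gripper_force: 10.0
t: 10.67
position: [0.5206, 0.2859, 0.1433]
ee_rot: [0.703, 0.704, 0.072, -0.071]
ft_force: [-2.1, 0.3, 10.6]
grip_width: 0.0319
gripper_force: 10.1
t: 10.92
position: [0.5208, 0.2862, 0.1427]
ee_rot: [0.704, 0.703, 0.072, -0.071]
ft_force: [-4.0, -0.6, 13.5]
grip_width: 0.0317
gripper_force: 10.1
```

```bash
python3 -m crank '{"fingers":[0.15,0.15,0.15,0.15,0.15],"xyz":[[0,0,0],[0,0,0],[0,0,0],[0,0,0],[0,0,0]],"turn":[[0,0,0],[0,0,0],[0,0,0],[0,-5.75,0],[0,-5.75,0]]}' 20
python3 -m crank '{"fingers":[0.15,0.15,1,1,1],"xyz":[[-0.004,0,-0.001],[0,0,0],[0,0,0],[0,0,0],[0,0,0]],"turn":[[0,0,0],[0,0,0],[0,0,0],[0,0,0],[0,0,0]]}'
python3 -m crank '{"fingers":[1,1,1],"xyz":[[0,0,0],[0,0,0],[0,0,0]],"turn":[[0,0,0],[0,0,0],[0,0,0]]}' 60
python3 look.py l5 .5418 .248 .08
```

```text
t: 11.33
position: [0.5208, 0.2835, 0.141]
ee_rot: [0.708, 0.706, -0.001, 0.002]
ft_force: [0.9, -0.1, -0.7]
grip_width: 0.0392
gripper_force: 0.0
t: 11.75
position: [0.5198, 0.2804, 0.1415]
ee_rot: [0.707, 0.707, -0.0, -0.001]
ft_force: [-0.5, 0.6, -0.3]
grip_width: 0.031
gripper_force: 20.0
t: 12.0
position: [0.5201, 0.2809, 0.1418]
ee_rot: [0.707, 0.707, 0.0, -0.0]
ft_force: [-0.3, 0.1, -1.0]
grip_width: 0.0311
gripper_force: 60.0
266 170 120
161 190 120
170 159 220
```

View pics/l5.png

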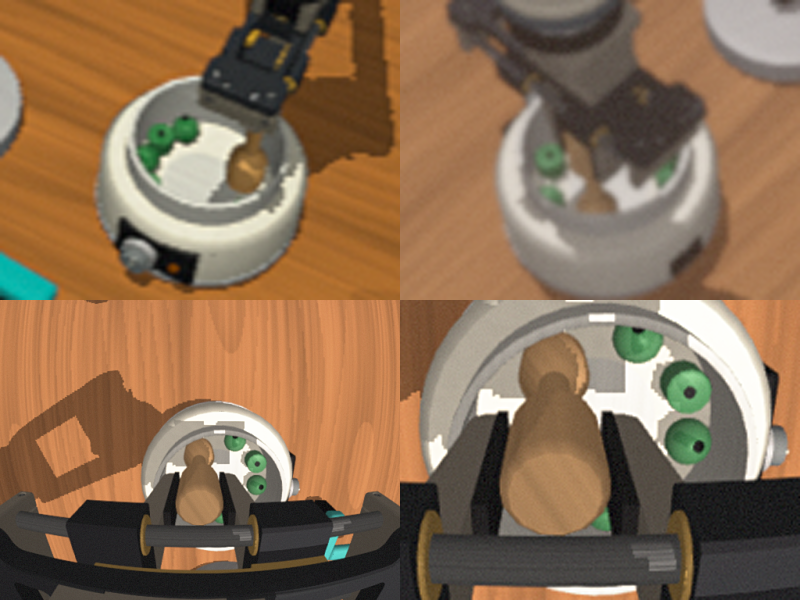

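The foot now stands upright at l5 (555,362), where a vertical axis should put it. I'll lift 0.6 mm to take the floor load off, restore r = 43 mm and sweep.

```bash
python3 -m crank '{"fingers":[1,1,1,1,1],"xyz":[[0.004,0,-0.0006],[-0.0068,-0.0089,0],[-0.0089,-0.0068,0],[-0.0104,-0.0043,0],[-0.0111,-0.0015,0]],"turn":[[0,0,0],[0,0,0],[0,0,0],[0,0,0],[0,0,0]]}'
python3 -m crank '{"fingers":[1,1,1,1,1],"xyz":[[-0.0111,0.0015,0],[-0.0104,0.0043,0],[-0.0089,0.0068,0],[-0.0068,0.0089,0],[0,0,0]],"turn":[[0,0,0],[0,0,0],[0,0,0],[0,0,0],[0,0,0]]}'
cat > beads.py <<'E'
import sys,pickle
from h import *
W=shot("wrist");S=shot("scene");D=shot("side");pickle.dump((W,S,D),open(sys.argv[1]+".pkl","wb"))
c=np.array([.5418,.248])
for n,C in(("W",W),("S",S),("D",D)):
    h=cv2.cvtColor(C["frame"],cv2.COLOR_BGR2HSV)
    m=cv2.inRange(h,(45,70,25),(82,255,255))
    if n=="W": m[300:]=0
    k,l,st,ce=cv2.connectedComponentsWithStats(m)
    for i in range(1,k):
        b=atz(C,ce[i],.048)[:2]-c
        if st[i,4]>8 and np.hypot(*b)<.08: print(n,ce[i].round(),st[i,4],b.round(3),"r",np.hypot(*b).round(3),"ang",np.degrees(np.arctan2(*b[::-1])).round(0))
    h=cv2.inRange(h,(8,80,60),(20,200,255)) if 0 else None
E
python3 beads.py b1
```

```text
t: 12.57
position: [0.4971, 0.2469, 0.1423]
ee_rot: [0.707, 0.707, -0.001, -0.0]
ft_force: [-0.5, -0.3, -0.2]
grip_width: 0.0308
gripper_force: 60.0
t: 12.98
position: [0.5224, 0.2106, 0.1432]
ee_rot: [0.708, 0.706, 0.002, -0.0]
ft_force: [0.0, 5.3, 0.8]
grip_width: 0.0306
gripper_force: 60.0
W [312. 157.] 3488 [ 0.032 -0.003] r 0.033 ang -5.0
S [312. 214.] 82 [-0.006 -0.047] r 0.047 ang -98.0
D [224. 227.] 18 [ 0.032 -0.037] r 0.049 ang -49.0
D [208. 234.] 30 [0.048 0.01 ] r 0.049 ang 12.0
D [206. 246.] 10 [0.024 0.04 ] r 0.046 ang 59.0
```

```bash
python3 - <<'E'
import pickle
from h import *
W,S,D=pickle.load(open("b1.pkl","rb"));c=np.array([.5418,.248])
h=cv2.cvtColor(W["frame"],cv2.COLOR_BGR2HSV)
p=proj(W,[[c[0]+.06*np.cos(a),c[1]+.06*np.sin(a),.05] for a in np.linspace(0,6.28,20)]);print(p.min(0),p.max(0))
m=cv2.inRange(h,(50,90,30),(80,255,255));print(cv2.connectedComponentsWithStats(m)[2:])
x,y=312,157
for v in(120,140,160,180,200): print([tuple(h[v,u]) for u in range(220,340,15)])
E
```

```text
[210.39938484  87.43507404] [341.40237671 217.85856153]
(array([[     0,      0,    512,    384, 193991],
       [   265,     89,     80,    132,   2579],
       [   328,    114,      1,      1,      1],
       [   315,    116,      5,      7,     13],
       [   322,    168,      5,      8,     20],
       [   328,    170,      1,      1,      1],
       [   331,    177,      1,      1,      1],
       [   374,    279,      1,      1,      1],
       [   346,    379,      1,      1,      1]], dtype=int32), array([[254.76033424, 191.93885799],
       [310.12524234, 158.94842962],
       [328.        , 114.        ],
       [317.23076923, 118.92307692],
       [324.4       , 171.4       ],
       [328.        , 170.        ],
       [331.        , 177.        ],
       [374.        , 279.        ],
       [346.        , 379.        ]]))
[(np.uint8(28), np.uint8(13), np.uint8(248)), (np.uint8(25), np.uint8(13), np.uint8(247)), (np.uint8(26), np.uint8(14), np.uint8(247)), (np.uint8(18), np.uint8(10), np.uint8(247)), (np.uint8(18), np.uint8(10), np.uint8(247)), (np.uint8(24), np.uint8(15
[... 851 characters left out ...]
int8(36), np.uint8(158)), (np.uint8(15), np.uint8(70), np.uint8(120)), (np.uint8(15), np.uint8(121), np.uint8(141)), (np.uint8(15), np.uint8(125), np.uint8(194)), (np.uint8(16), np.uint8(27), np.uint8(144)), (np.uint8(25), np.uint8(12), np.uint8(246)), (np.uint8(23), np.uint8(38), np.uint8(141)), (np.uint8(63), np.uint8(92), np.uint8(155))]
[(np.uint8(17), np.uint8(24), np.uint8(95)), (np.uint8(16), np.uint8(37), np.uint8(160)), (np.uint8(14), np.uint8(127), np.uint8(114)), (np.uint8(37), np.uint8(99), np.uint8(95)), (np.uint8(66), np.uint8(94), np.uint8(81)), (np.uint8(62), np.uint8(86), np.uint8(167)), (np.uint8(64), np.uint8(100), np.uint8(128)), (np.uint8(9), np.uint8(26), np.uint8(98))]
```

The beads now form a joined chain ahead of the foot, so the sweep is working. Continuing.

```bash
python3 -m crank '{"fingers":[1,1,1],"xyz":[[-0.0043,0.0104,0],[-0.0015,0.0111,0],[0.0015,0.0111,0]],"turn":[[0,0,0],[0,0,0],[0,0,0]]}'
python3 -m crank '{"fingers":[1,1,1],"xyz":[[0.0043,0.0104,0],[0.0068,0.0089,0],[0,0,0]],"turn":[[0,0,0],[0,0,0],[0,0,0]]}'
python3 -m crank '{"fingers":[1,1,1],"xyz":[[0.0089,0.0068,0],[0.0104,0.0043,0],[0,0,0]],"turn":[[0,0,0],[0,0,0],[0,0,0]]}'
cat > tilt.py <<'E'
# lean of the stirrer: wood-coloured foot pixels in the wrist image against a drum model
import sys
from h import *
from cell import ctrl
W=shot("wrist");p=ctrl.get_obs()["position"];R=1
h=cv2.cvtColor(W["frame"],cv2.COLOR_BGR2HSV)
m=cv2.inRange(h,(10,75,50),(22,190,255));g=cv2.inRange(h,(50,70,25),(82,255,255))
T=np.array([[p[0],p[1],p[2]-.107+z] for z in(.02,.055,.1)]);q=proj(W,T);print("axis px foot,neck,grip",q.round(0).tolist())
for v in range(int(q[0,1])-14,int(q[0,1])+40,6):
    u=np.flatnonzero(m[v,int(q[0,0])-40:int(q[0,0])+40])+int(q[0,0])-40
    print(v,(u.min(),u.max(),len(u)) if len(u) else None)
c=np.array([.5418,.248]);ys,xs=np.nonzero(g[:300]);P=np.array([atz(W,(x,y),.052)[:2] for x,y in zip(xs,ys)])-c
P=P[np.hypot(*P.T)<.07];a=np.degrees(np.arctan2(P[:,1],P[:,0]))%360
print("green by 15deg",np.histogram(a,24,(0,360))[0].tolist(),"inner",(np.hypot(*P.T)<.025).sum())
E
python3 tilt.py
```

```text
t: 13.38
position: [0.5528, 0.2068, 0.1429]
ee_rot: [0.708, 0.706, 0.001, -0.001]
ft_force: [-8.1, 8.5, 4.2]
grip_width: 0.0306
gripper_force: 60.0
t: 13.63
position: [0.5669, 0.2169, 0.1416]
ee_rot: [0.707, 0.707, -0.005, -0.004]
ft_force: [-19.4, 1.6, 16.0]
grip_width: 0.0307
gripper_force: 60.5
t: 13.88
position: [0.5758, 0.2356, 0.142]
ee_rot: [0.707, 0.707, -0.007, -0.005]
ft_force: [-25.2, -2.1, 23.3]
grip_width: 0.0325
gripper_force: 61.7
axis px foot,neck,grip [[257.0, 197.0], [256.0, 209.0], [255.0, 231.0]]
182 (np.int64(227), np.int64(264), 38)
188 (np.int64(227), np.int64(265), 39)
194 (np.int64(227), np.int64(264), 38)
200 (np.int64(230), np.int64(261), 32)
206 (np.int64(237), np.int64(264), 28)
212 (np.int64(233), np.int64(271), 39)
218 (np.int64(230), np.int64(275), 46)
224 (np.int64(228), np.int64(277), 50)
230 (np.int64(227), np.int64(279), 53)
green by 15deg [362, 247, 388, 219, 343, 227, 387, 46, 0, 0, 0, 0, 0, 0, 0, 0, 0, 5, 3, 0, 0, 3, 286, 211] inner 0
```

```bash
python3 -m crank '{"fingers":[1,1,1,1,1],"xyz":[[0.003,-0.012,-0.0005],[0.004,-0.014,-0.001],[0.004,-0.014,0],[0,0,0],[0,0,0]],"turn":[[0,0,0],[0,0,0],[0,0,0],[0,0,0],[0,0,0]]}'
python3 tilt.py
python3 look.py l6 .5418 .248 .08
python3 - <<'E'
import pickle
from h import *
W,S,D=pickle.load(open("l5.pkl","rb"))
print("l5 griptop",atz(W,(170+(555-400)*.55,159+(480-300)*.55),.181),"TCP .5201,.2809")
W,S=pickle.load(open("c2.pkl","rb"))
print("w2 griptop",atz(W,(398*.64,400*.64),.2843),"TCP .5418 .1554")
E
```

```text
t: 14.35
position: [0.5431, 0.248, 0.1443]
ee_rot: [0.707, 0.707, 0.0, 0.0]
ft_force: [1.0, 0.3, -0.9]
grip_width: 0.0309
gripper_force: 59.5
axis px foot,neck,grip [[256.0, 197.0], [256.0, 208.0], [256.0, 230.0]]
182 (np.int64(233), np.int64(271), 39)
188 (np.int64(233), np.int64(271), 39)
194 (np.int64(234), np.int64(270), 37)
200 (np.int64(238), np.int64(266), 29)
206 (np.int64(241), np.int64(266), 26)
212 (np.int64(235), np.int64(273), 39)
218 (np.int64(232), np.int64(277), 46)
224 (np.int64(229), np.int64(278), 50)
230 (np.int64(228), np.int64(280), 53)
green by 15deg [325, 249, 367, 224, 337, 211, 365, 82, 0, 0, 0, 0, 0, 0, 0, 1, 0, 0, 0, 0, 3, 42, 328, 196] inner 0
266 170 120
161 190 120
142 121 220
l5 griptop [0.52016078 0.28466603 0.181     ] TCP .5201,.2809
w2 griptop [0.54151391 0.158792   0.2843    ] TCP .5418 .1554
```

View pics/l6.png

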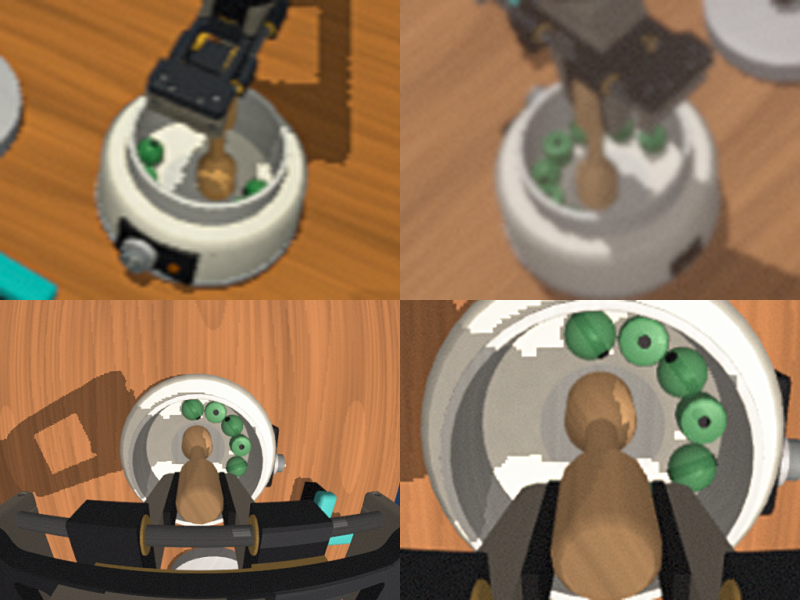

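```bash
python3 - <<'E'
import pickle
from h import *
W,S,D=pickle.load(open("l6.pkl","rb"));c=np.array([.5418,.248]);T=np.array([.5431,.248])
w=lambda u,v:(142+(u-400)*.55,121+(v-300)*.55)
s=lambda u,v:(266+u*.3,170+v*.3); d=lambda u,v:(161+(u-400)*.3,190+v*.3)
# predicted outline of a vertical foot drum under TCP: top edge row, left, right
z0=.037
for dy in(-.004,0,.004):
    P=np.array([[T[0]+.017*np.cos(a),T[1]+dy+.017*np.sin(a),z] for a in np.linspace(0,6.28,60) for z in(z0,z0+.02)])
    q=(proj(W,P)-[142,121])/.55+[400,300];print(dy,"outline u",q[:,0].min().round(),q[:,0].max().round(),"v top",q[:,1].min().round())
print("seen u 565 635, v top 372")
a=np.linspace(0,6.28,60)
for r,z in((.064,.103),(.069,.103)):
    q=(proj(W,np.c_[c[0]+r*np.cos(a),c[1]+r*np.sin(a),0*a+z])-[142,121])/.55+[400,300];print("rim",r,q.min(0).round(),q.max(0).round())
def pr(n,cam,p,z):
    b=atz(cam,p,z)[:2]-c; print(n,b.round(4),np.hypot(*b).round(4),np.degrees(np.arctan2(*b[::-1])).round(0))
for p in[(590,337),(643,341),(682,372),(700,420),(690,467)]: pr("W",W,w(*p),.052)
for p in[(150,150),(152,172),(255,187)]: pr("S",S,s(*p),.05)
for p in[(652,138),(620,130),(577,130),(556,145),(547,170),(555,190)]: pr("D",D,d(*p),.05)
E
```

```text
-0.004 outline u 570.0 639.0 v top 403.0
0 outline u 570.0 639.0 v top 396.0
0.004 outline u 570.0 639.0 v top 388.0
seen u 565 635, v top 372
rim 0.064 [450. 310.] [753. 599.]
rim 0.069 [439. 298.] [764. 608.]
W [-0.0058  0.0491] 0.0495 97.0
W [0.02   0.0472] 0.0513 67.0
W [0.0395 0.0321] 0.0509 39.0
W [0.0495 0.0077] 0.0501 9.0
W [ 0.0455 -0.0173] 0.0487 -21.0
S [-0.0017 -0.0466] 0.0466 -92.0
S [ 0.0189 -0.0352] 0.0399 -62.0
S [-0.0097  0.0507] 0.0516 101.0
D [-0.0057 -0.0489] 0.0492 -97.0
D [ 0.0199 -0.0368] 0.0418 -62.0
D [ 0.0468 -0.0129] 0.0486 -15.0
D [0.0493 0.009 ] 0.0501 10.0
D [0.0374 0.0305] 0.0482 39.0
D [0.0189 0.039 ] 0.0434 64.0
```

```bash
python3 - <<'E'
import pickle
from h import *
# far (top) image edge of foot drum: seen vs predicted for vertical stirrer under the TCP
for f,T,z0,seen in(("c2",(.5418,.1554),.138,278*.64),("l5",(.5201,.2809),.035,159+(333-300)*.55),("l6",(.5431,.248),.037,121+(372-300)*.55)):
    W=pickle.load(open(f+".pkl","rb"))[0]
    a=np.linspace(0,6.28,60)
    for dy in(0,.005,.01):
        P=np.array([[T[0]+.017*np.cos(t),T[1]+dy+.017*np.sin(t),z] for t in a for z in(z0,z0+.025)])
        print(f,dy,proj(W,P)[:,1].min().round(1),"seen",round(seen,1))
E
```

```text
c2 0 173.0 seen 177.9
c2 0.005 167.9 seen 177.9
c2 0.01 162.7 seen 177.9
l5 0 173.7 seen 177.2
l5 0.005 168.6 seen 177.2
l5 0.01 163.4 seen 177.2
l6 0 173.7 seen 160.6
l6 0.005 168.5 seen 160.6
l6 0.01 163.3 seen 160.6
```

The beads are now at -92, -62, -20, 9, 39, 67 and 98°, and the foot leans about 17 mm toward +y. The pads are weak in twist about the closing axis. I'll stand the stirrer up again in the free sector, then sweep with the closing axis kept tangential, so the gripper turns with the sweep and the push acts squarely on the pads.

```bash
python3 -m crank '{"fingers":[1,1,1,1,1],"xyz":[[0,0,-0.005],[0.004,-0.012,0],[0.004,-0.012,0],[0.004,-0.012,0],[0,0,0]],"turn":[[0,0,0],[0,-3,0],[0,-3,0],[0,-2.5,0],[0,0,0]]}'
python3 -m crank '{"fingers":[1,1,1,1,1],"xyz":[[0,0,0.003],[0,0,0.002],[0,0,0.001],[0,0,0],[0,0,0]],"turn":[[0,0,0],[0,0,0],[0,0,0],[0,0,0],[0,0,0]]}' 10
python3 - <<'E'
from h import *
from cell import ctrl
W=shot("wrist");p=ctrl.get_obs()["position"];a=np.linspace(0,6.28,60)
h=cv2.cvtColor(W["frame"],cv2.COLOR_BGR2HSV);m=cv2.inRange(h,(10,75,50),(22,190,255))
for dy in(0,.005): print(dy,proj(W,np.array([[p[0]+.017*np.cos(t),p[1]+dy+.017*np.sin(t),z] for t in a for z in(.036,.06)]))[:,1].min().round(1))
u=int(proj(W,[[p[0],p[1],.05]])[0,0]);col=m[:,u-6:u+7].sum(1)>255*8;v=np.flatnonzero(col[:260]);print("seen top rows",v[:4], "expect pred+4 when upright",p)
E
```

```text
t: 14.97
position: [0.5058, 0.2613, 0.1483]
ee_rot: [0.705, 0.706, -0.053, 0.053]
ft_force: [-0.4, -0.5, -2.2]
grip_width: 0.0312
gripper_force: 59.5
t: 15.38
position: [0.5076, 0.2586, 0.1424]
ee_rot: [0.706, 0.705, -0.052, 0.052]
ft_force: [-0.5, 0.4, 0.4]
grip_width: 0.0318
gripper_force: 10.0
0 158.0
0.005 152.8
seen top rows [0 1 2 3] expect pred+4 when upright [0.5075366  0.25863982 0.14243497]
```

```bash
python3 -m crank '{"fingers":[1,1],"xyz":[[0,0,0.001],[0,0,0]],"turn":[[0,0,0],[0,0,0]]}'
python3 -m crank '{"fingers":[1,1],"xyz":[[0,0,0.001],[0,0,0]],"turn":[[0,0,0],[0,0,0]]}'
python3 - <<'E'
from h import *
from cell import ctrl
W=shot("wrist");p=ctrl.get_obs()["position"];a=np.linspace(0,6.28,60)
h=cv2.cvtColor(W["frame"],cv2.COLOR_BGR2HSV);m=cv2.inRange(h,(10,75,50),(22,190,255))
pv=proj(W,np.array([[p[0]+.017*np.cos(t),p[1]+.017*np.sin(t),z] for t in a for z in(.036,.06)]))[:,1].min()
u=int(proj(W,[[p[0],p[1],.05]])[0,0]);col=(m[:,u-6:u+7]>0).sum(1);v0=int(pv)-25;print(pv,[(v0+i,int(col[v0+i])) for i in range(0,50,3)],p)
E
```

```text
t: 15.6
position: [0.5077, 0.2588, 0.1423]
ee_rot: [0.705, 0.705, -0.052, 0.053]
ft_force: [-1.5, -0.9, 7.7]
grip_width: 0.0316
gripper_force: 10.0
t: 15.77
position: [0.5079, 0.2588, 0.1419]
ee_rot: [0.705, 0.705, -0.052, 0.053]
ft_force: [-1.8, -0.3, 11.9]
grip_width: 0.0317
gripper_force: 10.0
158.23935681956127 [(133, 0), (136, 0), (139, 0), (142, 0), (145, 0), (148, 0), (151, 0), (154, 0), (157, 0), (160, 0), (163, 13), (166, 13), (169, 13), (172, 13), (175, 13), (178, 13), (181, 13)] [0.507925   0.25884533 0.14189543]
```

It is upright: the foot's far edge is at row 162, as predicted. Release, square and regrip.

```bash
python3 -m crank '{"fingers":[0.15,0.15,0.15,0.15,0.15],"xyz":[[0,0,0],[0,0,0],[0,0,0],[0,0,0],[0.003,0,0]],"turn":[[0,0,0],[0,0,0],[0,4.25,0],[0,4.25,0],[0,0,0]]}' 20
python3 -m crank '{"fingers":[1,1,1,1,1],"xyz":[[0,0,0],[0,0,0],[0,0,0],[0,0,0],[0,0,0]],"turn":[[0,0,0],[0,0,0],[0,0,0],[0,0,0],[0,0,0]]}' 60
python3 -m crank '{"fingers":[1,1],"xyz":[[0,0,-0.0006],[0,0,0]],"turn":[[0,0,0],[0,0,0]]}' 60
```

```text
t: 16.23
position: [0.5068, 0.2602, 0.1402]
ee_rot: [0.708, 0.707, 0.001, -0.001]
ft_force: [1.2, -0.3, -0.2]
grip_width: 0.0389
gripper_force: 0.0
t: 16.65
position: [0.5072, 0.2621, 0.1404]
ee_rot: [0.707, 0.707, -0.0, 0.0]
ft_force: [0.5, -1.1, 1.4]
grip_width: 0.0307
gripper_force: 60.0
t: 16.82
position: [0.5069, 0.2621, 0.1408]
ee_rot: [0.707, 0.707, -0.0, -0.0]
ft_force: [-0.1, -0.3, -0.8]
grip_width: 0.031
gripper_force: 60.0
```

```bash
python3 -m crank '{"fingers":[1,1,1,1,1],"xyz":[[0.0017,-0.0042,0],[0,0,0],[0,0,0],[0,0,0],[0,0,0]],"turn":[[0,0,7],[0,0,7],[0,0,7],[0,0,7],[0,0,7]]}'
python3 -m crank '{"fingers":[1,1,1,1,1],"xyz":[[0,0,0],[0,0,0],[0,0,0],[0,0,0],[0,0,0]],"turn":[[0,0,7],[0,0,7],[0,0,7],[0,0,7],[0,0,7]]}'
python3 -m crank '{"fingers":[1,1,1,1,1],"xyz":[[0,0,0],[0,0,0],[0,0,0],[0,0,0],[0,0,0]],"turn":[[0,0,7],[0,0,7],[0,0,7],[0,0,7],[0,0,7]]}'
python3 -m crank '{"fingers":[1,1],"xyz":[[0,0,0],[0,0,0]],"turn":[[0,0,3.5],[0,0,0]]}'
python3 -c "
from cell import ctrl;from scipy.spatial.transform import Rotation as R;import numpy as np
o=ctrl.get_obs();y=R.from_quat(o['ee_rot']).as_matrix()[:,1];print(np.degrees(np.arctan2(y[1],y[0])),o['joint_pos'].round(2),o['position']-[.5418,.248,0])"
```

```text
t: 17.23
position: [0.5026, 0.2637, 0.1407]
ee_rot: [0.888, 0.459, -0.0, -0.0]
ft_force: [1.0, 0.9, -1.1]
grip_width: 0.0311
gripper_force: 60.0
t: 17.65
position: [0.5026, 0.2637, 0.1407]
ee_rot: [0.985, 0.171, -0.0, -0.0]
ft_force: [-0.6, 0.1, -1.8]
grip_width: 0.031
gripper_force: 60.0
t: 18.07
position: [0.5026, 0.2637, 0.1407]
ee_rot: [0.991, -0.134, -0.0, 0.0]
ft_force: [-0.2, -0.2, -2.0]
grip_width: 0.0305
gripper_force: 60.0
t: 18.23
position: [0.5026, 0.2636, 0.1407]
ee_rot: [0.987, -0.162, -0.0, 0.0]
ft_force: [0.5, 1.1, -1.6]
grip_width: 0.0313
gripper_force: 60.0
-108.66171097169156 [0.48 0.35 1.83 0.   0.97 2.38] [-0.03915609  0.01564882  0.14071052]
```

```bash
python3 -m crank '{"fingers":[1,1,1,1,1],"xyz":[[0,0.00515,0],[0,0.00515,0],[0,0.00515,0],[0,0.00515,0],[0,0.00515,0]],"turn":[[0,0,-7],[0,0,-7],[0,0,-7],[0,0,-7],[0,0,-7]]}'
python3 -m crank '{"fingers":[1,1,1,1,1],"xyz":[[0,0.00515,0],[0,0.00515,0],[0,0.00515,0],[0,0.00515,0],[0,0.00515,0]],"turn":[[0,0,-7],[0,0,-7],[0,0,-7],[0,0,-7],[0,0,-7]]}'
python3 -m crank '{"fingers":[1,1,1,1,1],"xyz":[[0,0.00515,0],[0,0.00515,0],[0,0.00515,0],[0,0.00515,0],[0,0.00515,0]],"turn":[[0,0,-7],[0,0,-7],[0,0,-7],[0,0,-7],[0,0,-7]]}'
cat > st.py <<'E'
from h import *
from cell import ctrl
o=ctrl.get_obs();p=o["position"][:2]-[.5418,.248];t=np.arctan2(p[1],p[0]);F=o["ft_force"]
print("theta %.0f r %.4f z %.4f Frad %.1f Ftan %.1f Fz %.1f"%(np.degrees(t)%360,np.hypot(*p),o["position"][2],F[0]*np.cos(t)+F[1]*np.sin(t),-F[0]*np.sin(t)+F[1]*np.cos(t),F[2]))
c=np.array([.5418,.248])
for n in("wrist","scene","side"):
    C=shot(n);g=cv2.inRange(cv2.cvtColor(C["frame"],cv2.COLOR_BGR2HSV),(50,70,25),(82,255,255))
    ys,xs=np.nonzero(g);P=np.array([atz(C,(x,y),.05)[:2] for x,y in zip(xs,ys)])-c;P=P[np.hypot(*P.T)<.07]
    a=np.degrees(np.arctan2(P[:,1],P[:,0]))%360;H=np.histogram(a,36,(0,360))[0];print(n," ".join(f"{10*i}:{k}" for i,k in enumerate(H) if k>3),"inner",(np.hypot(*P.T)<.03).sum())
E
python3 st.py
```

```text
t: 18.65
position: [0.5006, 0.2381, 0.1408]
ee_rot: [0.989, 0.148, -0.0, -0.0]
ft_force: [0.3, -0.2, -0.7]
grip_width: 0.0309
gripper_force: 60.0
t: 19.07
position: [0.5137, 0.2162, 0.1408]
ee_rot: [0.899, 0.438, -0.0, -0.0]
ft_force: [-1.3, -0.3, -1.2]
grip_width: 0.031
gripper_force: 60.0
t: 19.48
position: [0.5354, 0.2057, 0.1403]
ee_rot: [0.725, 0.688, -0.001, -0.001]
ft_force: [-5.8, 1.1, 0.5]
grip_width: 0.0309
gripper_force: 60.0
theta 261 r 0.0428 z 0.1403 Frad -0.3 Ftan -5.9 Fz 0.5
wrist 0:150 10:219 20:247 30:141 40:250 50:263 60:113 70:235 80:239 90:124 100:263 110:221 120:18 280:141 290:240 300:156 310:186 320:244 330:161 340:206 350:263 inner 0
scene 90:5 100:13 110:16 120:4 280:5 290:4 inner 0
side 0:8 20:4 30:4 40:9 50:8 290:9 300:4 340:4 350:9 inner 0
```

This works: the whole chain of beads is ahead of the foot, with a purely tangential push of 6 N.

```bash
python3 -m crank '{"fingers":[1,1,1,1,1],"xyz":[[0,0.00515,0],[0,0.00515,0],[0,0.00515,0],[0,0.00515,0],[0,0.00515,0]],"turn":[[0,0,-7],[0,0,-7],[0,0,-7],[0,0,-7],[0,0,-7]]}'
python3 -m crank '{"fingers":[1,1,1,1,1],"xyz":[[0,0.00515,0],[0,0.00515,0],[0,0.00515,0],[0,0.00515,0],[0,0.00515,0]],"turn":[[0,0,-7],[0,0,-7],[0,0,-7],[0,0,-7],[0,0,-7]]}'
python3 st.py
```

```text
t: 20.05
position: [0.56, 0.2099, 0.1403]
ee_rot: [0.488, 0.873, -0.002, -0.001]
ft_force: [-6.5, -2.7, 2.8]
grip_width: 0.0311
gripper_force: 60.0
t: 20.47
position: [0.5783, 0.2274, 0.1404]
ee_rot: [0.202, 0.979, -0.002, -0.001]
ft_force: [-2.7, -3.5, -0.6]
grip_width: 0.0314
gripper_force: 60.0
theta 331 r 0.0419 z 0.1404 Frad -0.6 Ftan -4.3 Fz -0.6
wrist 0:237 10:137 20:208 30:241 40:147 50:227 60:251 70:140 80:228 90:242 100:143 110:263 120:244 130:139 140:249 150:225 160:146 170:283 180:203 350:164 inner 0
scene 90:9 100:14 110:18 120:22 130:19 140:9 170:10 180:11 inner 0
side 0:11 10:8 20:9 30:7 40:7 50:11 60:6 inner 0
```

```bash
python3 -m crank '{"fingers":[1,1,1,1,1],"xyz":[[0,0.00515,0],[0,0.00515,0],[0,0.00515,0],[0,0.00515,0],[0,0.00515,0]],"turn":[[0,0,-7],[0,0,-7],[0,0,-7],[0,0,-7],[0,0,-7]]}'
python3 -m crank '{"fingers":[1,1,1,1,1],"xyz":[[0,0.00515,0],[0,0.00515,0],[0,0.00515,0],[0,0.00515,0],[0,0.00515,0]],"turn":[[0,0,-7],[0,0,-7],[0,0,-7],[0,0,-7],[0,0,-7]]}'
python3 -m crank '{"fingers":[1,1,1,1,1],"xyz":[[0,0.00515,0],[0,0.00515,0],[0,0.00515,0],[0,0.00515,0],[0,0.00515,0]],"turn":[[0,0,-7],[0,0,-7],[0,0,-7],[0,0,-7],[0,0,-7]]}'
python3 st.py; python3 -c "
from cell import ctrl;print(ctrl.get_obs()['joint_pos'])"
```

```text
t: 21.03
position: [0.5835, 0.2524, 0.1407]
ee_rot: [-0.1, 0.995, -0.001, -0.0]
ft_force: [-0.8, -6.4, -1.3]
grip_width: 0.0311
gripper_force: 60.0
t: 21.45
position: [0.5736, 0.2741, 0.1409]
ee_rot: [-0.395, 0.919, -0.002, 0.0]
ft_force: [4.5, -12.8, 0.4]
grip_width: 0.0312
gripper_force: 60.1
t: 21.87
position: [0.5522, 0.2873, 0.1413]
ee_rot: [-0.653, 0.757, -0.002, 0.0]
ft_force: [4.6, -8.3, -0.7]
grip_width: 0.0312
gripper_force: 60.0
theta 75 r 0.0406 z 0.1413 Frad -6.8 Ftan -6.6 Fz -0.7
wrist 80:5 90:139 100:186 110:171 120:253 130:176 140:200 150:254 160:144 170:221 180:245 190:130 200:237 210:253 220:132 230:232 240:232 250:124 260:265 270:240 280:22 inner 0
scene 90:7 100:12 110:16 120:24 130:12 210:5 220:13 230:22 240:19 250:12 260:19 270:17 280:6 inner 0
side 220:4 230:4 250:4 260:10 inner 0
[ 0.47978326  0.42298809  1.70578031 -0.00410599  1.011799   -2.5072854 ]
```

A radial force of -7 N at the +y side shows light rubbing on the wall, so I'll ease in 1.5 mm, unwind the last joint in place (the stirrer is round) and then continue.

```bash
python3 -m crank '{"fingers":[1,1,1,1,1],"xyz":[[0.0015,0,0],[0,0,0],[0,0,0],[0,0,0],[0,0,0]],"turn":[[0,0,7],[0,0,7],[0,0,7],[0,0,7],[0,0,7]]}' | grep ft
for i in 1; do python3 -m crank '{"fingers":[1,1,1,1,1],"xyz":[[0,0,0],[0,0,0],[0,0,0],[0,0,0],[0,0,0]],"turn":[[0,0,7],[0,0,7],[0,0,7],[0,0,7],[0,0,7]]}' | grep ft; done
python3 -m crank '{"fingers":[1,1,1,1,1],"xyz":[[0,0,0],[0,0,0],[0,0,0],[0,0,0],[0,0,0]],"turn":[[0,0,7],[0,0,7],[0,0,7],[0,0,7],[0,0,7]]}' | grep ft
python3 -m crank '{"fingers":[1,1,1,1,1],"xyz":[[0,0,0],[0,0,0],[0,0,0],[0,0,0],[0,0,0]],"turn":[[0,0,7],[0,0,7],[0,0,7],[0,0,7],[0,0,7]]}' | grep ft
python3 -m crank '{"fingers":[1,1,1,1,1],"xyz":[[0,0,0],[0,0,0],[0,0,0],[0,0,0],[0,0,0]],"turn":[[0,0,7],[0,0,7],[0,0,7],[0,0,7],[0,0,7]]}' | grep ft
python3 -m crank '{"fingers":[1,1,1,1,1],"xyz":[[0,0,0],[0,0,0],[0,0,0],[0,0,0],[0,0,0]],"turn":[[0,0,7],[0,0,7],[0,0,7],[0,0,7],[0,0,7]]}' | grep ft
python3 -m crank '{"fingers":[1,1,1,1,1],"xyz":[[0,0,0],[0,0,0],[0,0,0],[0,0,0],[0,0,0]],"turn":[[0,0,7],[0,0,7],[0,0,7],[0,0,7],[0,0,7]]}' | grep ft
python3 -m crank '{"fingers":[1,1,1,1,1],"xyz":[[0,0,0],[0,0,0],[0,0,0],[0,0,0],[0,0,0]],"turn":[[0,0,7],[0,0,7],[0,0,7],[0,0,7],[0,0,7]]}'
python3 -c "
from cell import ctrl;from scipy.spatial.transform import Rotation as R;import numpy as np
o=ctrl.get_obs();y=R.from_quat(o['ee_rot']).as_matrix()[:,1];print(np.degrees(np.arctan2(y[1],y[0])),o['joint_pos'].round(2),o['position']-[.5418,.248,0])"
```

```text
ft_force: [2.9, -12.2, 1.3]
ft_force: [6.5, -24.1, 6.0]
ft_force: [-6.4, -27.7, 20.5]
ft_force: [-12.2, -13.9, 17.4]
ft_force: [-6.3, -3.3, 6.6]
ft_force: [2.6, -12.5, 3.9]
ft_force: [2.9, -22.4, 5.0]
t: 25.35
position: [0.5494, 0.2799, 0.1416]
ee_rot: [0.986, -0.165, -0.0, 0.007]
ft_force: [-5.9, -30.5, 23.0]
grip_width: 0.0327
gripper_force: 62.6
-109.01212608601631 [ 0.47  0.42  1.71 -0.01  1.02  2.38] [0.00759747 0.03185274 0.14158882]
```

The spin showed that the stirrer had leaned again, from rubbing on the +y wall. The beads are all more than 79° from where they started, but the arc from 75° to 120° hasn't been swept with the foot at the wall. I'll move to the free middle, measure the lean, stand it up and continue the lap.

```bash
python3 -m crank '{"fingers":[1,1,1,1,1],"xyz":[[0.005,0.006,-0.002],[0.008,0.01,-0.002],[0.009,0.01,0],[0,0,0],[0,0,0]],"turn":[[0,0,0],[0,0,0],[0,0,0],[0,0,0],[0,0,0]]}'
cat > lean.py <<'E'
# foot drum in the wrist image against an upright one under the TCP; +v shift in px (upright shows about +4)
from h import *
from cell import ctrl
W=shot("wrist");p=ctrl.get_obs()["position"];a=np.linspace(0,6.28,90)
m=cv2.inRange(cv2.cvtColor(W["frame"],cv2.COLOR_BGR2HSV),(10,75,50),(22,190,255))
z0=p[2]-.1054
q=proj(W,np.array([[p[0]+.017*np.cos(t),p[1]+.017*np.sin(t),z] for t in a for z in(z0,z0+.025)]))
print("pred v top %.1f u %.1f..%.1f"%(q[:,1].min(),q[:,0].min(),q[:,0].max()))
v0=int(q[:,1].min())
for v in range(v0-24,v0+34,4):
    u=np.flatnonzero(m[v,205:305])+205
    if len(u): print(v,u.min(),u.max(),len(u))
E
python3 lean.py; python3 st.py
```

```text
t: 25.77
position: [0.564, 0.2557, 0.1453]
ee_rot: [0.987, -0.163, 0.001, -0.001]
ft_force: [0.4, 0.0, -1.3]
grip_width: 0.0315
gripper_force: 59.0
pred v top 174.6 u 234.8..273.4
202 251 269 19
206 247 273 27
theta 20 r 0.0233 z 0.1452 Frad 0.3 Ftan -0.4 Fz -1.5
wrist 40:88 50:196 60:192 70:127 80:39 90:21 170:9 210:41 220:113 230:193 240:215 250:112 260:202 270:218 280:71 inner 0
scene 90:8 100:7 130:13 140:21 150:10 200:5 210:14 220:15 230:23 240:20 250:12 260:18 270:17 280:7 inner 0
side 50:6 220:7 250:4 260:11 270:8 inner 0
```

The foot leans about 11° along -tool x, so I'm repeating the stand-up.

```bash
python3 -m crank '{"fingers":[1,1,1,1],"xyz":[[0,0,-0.003],[0,0,0],[0,0,0],[0,0,0]],"turn":[[0,5.5,0],[0,5.5,0],[0,0,0],[0,0,0]]}' 60
python3 lean.py
python3 -m crank '{"fingers":[1,1,1,1],"xyz":[[0,0,0.003],[0,0,0.002],[0,0,0],[0,0,0]],"turn":[[0,0,0],[0,0,0],[0,0,0],[0,0,0]]}' 10
python3 -m crank '{"fingers":[1,1],"xyz":[[0,0,0.001],[0,0,0]],"turn":[[0,0,0],[0,0,0]]}' 10
```

```text
t: 26.3
position: [0.5618, 0.2568, 0.1479]
ee_rot: [0.983, -0.159, 0.094, 0.015]
ft_force: [0.5, -0.1, -0.6]
grip_width: 0.0309
gripper_force: 59.2
pred v top 193.5 u 234.9..273.2
201 254 265 12
205 248 271 24
209 245 274 30
213 242 276 35
217 241 277 37
221 240 277 38
225 237 277 41
t: 26.68
position: [0.5644, 0.2552, 0.1427]
ee_rot: [0.982, -0.16, 0.094, 0.016]
ft_force: [-0.2, -0.6, -1.2]
grip_width: 0.0319
gripper_force: 10.0
t: 26.85
position: [0.5648, 0.2552, 0.1426]
ee_rot: [0.982, -0.16, 0.095, 0.015]
ft_force: [-1.0, -0.6, 4.9]
grip_width: 0.0318
gripper_force: 10.0
```

```bash
python3 -m crank '{"fingers":[1,1,0.15,0.15,0.15],"xyz":[[0,0,0.001],[0,0,0],[0,0,0],[0,0,0],[0,0,0]],"turn":[[0,0,0],[0,0,0],[0,0,0],[0,0,0],[0,0,0]]}' 10
python3 -m crank '{"fingers":[0.15,0.15,0.15,1,1],"xyz":[[0,0,0],[0,0,0],[-0.004,0,0],[0,0,0],[0,0,0]],"turn":[[0,-5.5,0],[0,-5.5,0],[0,0,0],[0,0,0],[0,0,0]]}' 20
python3 -m crank '{"fingers":[1,1,1,1],"xyz":[[0,0,0],[0,0,0],[0,0,0],[0,0,-0.0006]],"turn":[[0,0,0],[0,0,0],[0,0,0],[0,0,0]]}' 60
python3 lean.py
python3 -c "
from h import *
W=shot('wrist');cv2.imwrite('pics/w7.png',cv2.resize(W['frame'][60:330],(800,422),interpolation=cv2.INTER_CUBIC))
import pickle;pickle.dump(W,open('w7.pkl','wb'))
from cell import ctrl;print(ctrl.get_obs()['position'])"
```

```text
t: 27.27
position: [0.5644, 0.2553, 0.141]
ee_rot: [0.982, -0.16, 0.094, 0.015]
ft_force: [0.3, -0.1, -0.8]
grip_width: 0.039
gripper_force: 0.0
t: 27.68
position: [0.56, 0.2562, 0.1404]
ee_rot: [0.987, -0.161, 0.0, 0.001]
ft_force: [-0.6, -0.0, -1.1]
grip_width: 0.031
gripper_force: 20.0
t: 28.02
position: [0.5601, 0.2569, 0.1416]
ee_rot: [0.987, -0.16, 0.0, 0.0]
ft_force: [0.4, 0.7, -1.4]
grip_width: 0.0308
gripper_force: 60.0
pred v top 174.0 u 234.8..273.5
177 248 261 14
181 242 267 26
185 239 269 31
189 238 271 34
193 237 272 36
197 236 273 38
201 236 273 38
205 236 273 38
[0.56050095 0.25683592 0.14184877]
```

```bash
python3 st.py
```

```text
theta 25 r 0.0207 z 0.1418 Frad 0.1 Ftan 0.4 Fz -0.4
wrist 40:89 50:204 60:201 70:128 80:95 90:4 210:65 220:124 230:200 240:222 250:114 260:207 270:227 280:72 inner 1
scene 90:8 100:7 130:13 140:21 150:8 210:16 220:15 230:23 240:20 250:12 260:18 270:17 280:6 inner 0
side 50:4 220:8 260:10 270:4 inner 0
```

View pics/w7.png

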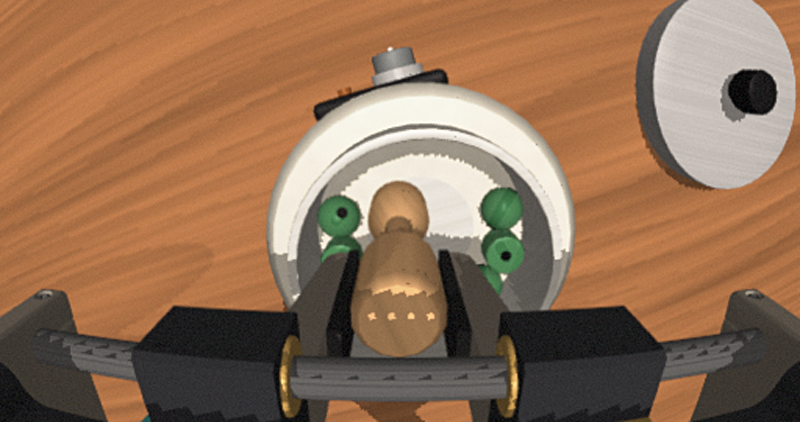

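The view shows beads at about 53°, 83°, 215°, 243° and 272°, with two more hidden near 140° and 185°. Each is at least 110° from where it lay. Only the wall arc from 75° to 120° is left. I'll square the gripper to world axes with the stirrer upright and unloaded, then enter the gap at 110° and sweep it.

```bash
python3 -m crank '{"fingers":[1,1,1,1,1],"xyz":[[0,0,0],[0,0,0],[0,0,0],[0,0,0],[0,0,0]],"turn":[[0,0,-7],[0,0,-7],[0,0,-7],[0,0,-7],[0,0,-7]]}' |grep ft
python3 -m crank '{"fingers":[1,1,1,1,1],"xyz":[[0,0,0],[0,0,0],[0,0,0],[0,0,0],[0,0,0]],"turn":[[0,0,-7],[0,0,-7],[0,0,-7],[0,0,-7],[0,0,-7]]}' |grep ft
python3 -m crank '{"fingers":[1,1,1,1,1],"xyz":[[0,0,0],[0,0,0],[0,0,0],[0,0,0],[0,0,0]],"turn":[[0,0,-7],[0,0,-7],[0,0,-7],[0,0,-7],[0,0,-7]]}' |grep ft
python3 -m crank '{"fingers":[1,1,1],"xyz":[[0,0,0],[-0.005,-0.012,0.0005],[0,0,0.0005]],"turn":[[0,0,-4],[0,0,0],[0,0,0]]}'
python3 -m crank '{"fingers":[1,1],"xyz":[[0,0,0.0005],[0,0,0]],"turn":[[0,0,0],[0,0,0]]}'
python3 -c "
from cell import ctrl;from scipy.spatial.transform import Rotation as R;import numpy as np
o=ctrl.get_obs();y=R.from_quat(o['ee_rot']).as_matrix()[:,1];print(np.degrees(np.arctan2(y[1],y[0])),o['joint_pos'].round(2),o['position']-[.5418,.248,0])"
```

```text
ft_force: [0.7, -0.3, -1.3]
ft_force: [-0.2, 0.0, -1.4]
ft_force: [0.6, -0.1, -1.2]
t: 29.77
position: [0.5471, 0.2508, 0.1404]
ee_rot: [0.704, 0.71, -0.001, -0.0]
ft_force: [-2.0, -0.7, 4.5]
grip_width: 0.0309
gripper_force: 60.0
t: 29.93
position: [0.5488, 0.2516, 0.1404]
ee_rot: [0.704, 0.71, -0.0, -0.0]
ft_force: [1.5, -0.8, -1.8]
grip_width: 0.0309
gripper_force: 60.0
0.46519085087791645 [0.43 0.4  1.75 0.   1.   0.42] [0.0069902  0.00359471 0.14040564]
```

```bash
python3 -m crank '{"fingers":[1,1,1,1,1],"xyz":[[0.0122,-0.0085,0],[0.0122,-0.0085,0],[0.0062,-0.0023,0],[0.0062,-0.0024,0],[0,0,0]],"turn":[[0,0,0],[0,0,0],[0,0,0],[0,0,0],[0,0,0]]}'
python3 st.py | head -1
python3 -m crank '{"fingers":[1,1,1,1,1],"xyz":[[-0.0024,-0.0052,0],[-0.0028,-0.0048,0],[0.0028,0.0048,0],[0.0024,0.0052,0],[0.0024,0.011,0]],"turn":[[0,0,0],[0,0,0],[0,0,0],[0,0,0],[0,0,0]]}'
python3 st.py | head -1
python3 -m crank '{"fingers":[1,1,1],"xyz":[[-0.0005,0.0112,0],[-0.0033,0.0107,0],[0,0,0]],"turn":[[0,0,0],[0,0,0],[0,0,0]]}'
python3 st.py; python3 lean.py
```

```text
t: 30.35
position: [0.5269, 0.2889, 0.1409]
ee_rot: [0.703, 0.711, 0.0, 0.001]
ft_force: [1.8, -7.5, 5.9]
grip_width: 0.0312
gripper_force: 60.0
theta 110 r 0.0435 z 0.1409 Frad -7.7 Ftan 0.9 Fz 5.9
t: 30.92
position: [0.5348, 0.2905, 0.1404]
ee_rot: [0.704, 0.71, -0.003, -0.001]
ft_force: [-6.5, -7.8, 12.6]
grip_width: 0.0313
gripper_force: 60.1
theta 99 r 0.0431 z 0.1404 Frad -6.6 Ftan 7.6 Fz 12.6
t: 31.32
position: [0.5581, 0.2864, 0.1402]
ee_rot: [0.704, 0.71, -0.003, -0.001]
ft_force: [-4.8, -7.8, 9.9]
grip_width: 0.0311
gripper_force: 60.0
theta 67 r 0.0417 z 0.1402 Frad -9.1 Ftan 1.4 Fz 9.9
wrist 30:96 40:152 50:116 60:52 70:104 80:109 90:15 130:75 140:217 150:200 160:109 170:190 180:187 190:118 200:25 250:13 260:59 270:13 inner 0
scene 80:4 210:5 220:14 230:22 240:19 250:12 260:18 270:16 280:6 inner 0
side 30:4 40:14 50:6 220:6 260:10 270:7 inner 0
pred v top 173.6 u 236.2..274.9
149 289 304 16
153 295 304 10
157 300 304 5
161 304 304 1
201 249 259 11
205 243 265 23
```

The foot was pushed inward again while entering between two beads, so radial loads need the closing axis radial. I'll stand it up once more, turn the gripper 90° so that radial pushing is stiff, and press out to the wall in that gap.

```bash
python3 -m crank '{"fingers":[1,1,1,1,1],"xyz":[[-0.008,0,-0.006],[-0.014,-0.002,0],[-0.014,-0.002,0],[0,0,0],[0,0,0]],"turn":[[0,0,0],[0,5.5,0],[0,5.5,0],[0,0,0],[0,0,0]]}'
python3 lean.py
python3 -m crank '{"fingers":[1,1,1,1],"xyz":[[0,0,0.003],[0,0,0.002],[0,0,0.001],[0,0,0]],"turn":[[0,0,0],[0,0,0],[0,0,0],[0,0,0]]}' 10
```

```text
t: 31.93
position: [0.5558, 0.2498, 0.1448]
ee_rot: [0.702, 0.706, 0.067, -0.068]
ft_force: [0.5, 0.6, -0.2]
grip_width: 0.0312
gripper_force: 60.0
pred v top 193.4 u 236.5..274.8
201 245 264 20
205 241 268 28
209 239 270 32
213 237 271 35
217 236 273 38
221 236 273 38
225 236 273 38
t: 32.32
position: [0.5564, 0.2543, 0.14]
ee_rot: [0.7, 0.707, 0.068, -0.068]
ft_force: [-2.3, 0.7, 8.1]
grip_width: 0.0315
gripper_force: 10.0
```

```bash
python3 -m crank '{"fingers":[0.15,0.15,0.15,0.15,0.15],"xyz":[[0,0,0.0005],[0,0,0],[0,0,0],[0,0,0],[-0.004,0,0]],"turn":[[0,0,0],[0,0,0],[0,-5.5,0],[0,-5.5,0],[0,0,0]]}' 20
python3 -m crank '{"fingers":[1,1,1,1,1],"xyz":[[0,0,0],[0,0,0],[0,0,0],[0,0,0],[0,0,-0.0004]],"turn":[[0,0,0],[0,0,0],[0,0,0],[0,0,0],[0,0,-7]]}' 60
python3 -m crank '{"fingers":[1,1,1,1,1],"xyz":[[0,0,0],[0,0,0],[0,0,0],[0,0,0],[0,0,0]],"turn":[[0,0,-7],[0,0,-7],[0,0,-7],[0,0,-7],[0,0,-7]]}'|grep ft
python3 -m crank '{"fingers":[1,1,1,1,1],"xyz":[[0,0,0],[0,0,0],[0,0,0],[0,0,0],[0,0,0]],"turn":[[0,0,-7],[0,0,-7],[0,0,-7],[0,0,-7],[0,0,-7]]}'|grep ft
python3 -m crank '{"fingers":[1,1,1],"xyz":[[0,0,0],[0,0,0],[0,0,0]],"turn":[[0,0,-7],[0,0,-6],[0,0,0]]}'
python3 st.py;python3 -c "
from cell import ctrl;from scipy.spatial.transform import Rotation as R;import numpy as np
o=ctrl.get_obs();y=R.from_quat(o['ee_rot']).as_matrix()[:,1];print(np.degrees(np.arctan2(y[1],y[0])),o['joint_pos'].round(2),o['position']-[.5418,.248,0])"
```

```text
t: 32.73
position: [0.5565, 0.2512, 0.1387]
ee_rot: [0.703, 0.711, -0.001, 0.002]
ft_force: [-0.5, 1.6, -0.2]
grip_width: 0.0389
gripper_force: 0.0
t: 33.15
position: [0.5558, 0.2476, 0.1386]
ee_rot: [0.661, 0.751, 0.0, -0.0]
ft_force: [-0.1, 0.5, -0.4]
grip_width: 0.031
gripper_force: 60.0
ft_force: [-0.1, 0.2, -0.5]
ft_force: [-0.2, -1.0, -0.5]
t: 34.23
position: [0.5559, 0.2476, 0.1388]
ee_rot: [-0.006, 1.0, 0.0, -0.0]
ft_force: [0.4, 0.0, -0.8]
grip_width: 0.0306
gripper_force: 60.0
theta 358 r 0.0141 z 0.1388 Frad 0.4 Ftan 0.0 Fz -0.8
wrist 30:25 40:153 50:182 60:84 70:220 80:239 90:50 130:69 140:265 150:251 160:57 170:231 180:250 190:134 200:237 210:259 220:142 230:232 240:215 250:103 260:238 270:223 280:49 inner 0
scene 130:12 140:22 150:21 160:6 170:5 210:7 220:14 230:23 240:21 250:15 260:19 270:17 280:7 inner 0
side 40:12 50:8 220:6 240:4 250:5 260:11 270:10 inner 0
90.25094412401342 [ 0.42  0.41  1.74  0.    1.   -1.16] [ 1.41290924e-02 -1.06668961e-04  1.38825434e-01]
```

```bash
python3 -m crank '{"fingers":[1,1,1,1,1],"xyz":[[0.0129,0.0138,0],[0.0129,0.0138,0],[0.0026,0.006,0],[0.0025,0.006,0],[0,0,0]],"turn":[[0,0,0],[0,0,0],[0,0,0],[0,0,0],[0,0,0]]}'
python3 -m crank '{"fingers":[1,1,1],"xyz":[[-0.0047,0.0013,0],[-0.0047,0.0014,0],[0,0,0]],"turn":[[0,0,0],[0,0,0],[0,0,0]]}'
python3 -m crank '{"fingers":[1,1,1],"xyz":[[-0.0045,0.0003,0],[-0.0045,0.0003,0],[0,0,0]],"turn":[[0,0,0],[0,0,0],[0,0,0]]}'
python3 st.py; python3 lean.py
```

```text
t: 34.8
position: [0.5243, 0.2885, 0.1389]
ee_rot: [-0.004, 1.0, 0.0, -0.0]
ft_force: [0.4, 0.6, -1.8]
grip_width: 0.031
gripper_force: 60.0
t: 35.05
position: [0.5354, 0.2904, 0.1388]
ee_rot: [-0.004, 1.0, 0.0, 0.0]
ft_force: [-0.6, 0.9, -0.6]
grip_width: 0.0309
gripper_force: 60.0
t: 35.3
position: [0.5443, 0.291, 0.1389]
ee_rot: [-0.004, 1.0, 0.0, 0.0]
ft_force: [-0.5, 0.2, -1.3]
grip_width: 0.031
gripper_force: 60.0
theta 87 r 0.0431 z 0.1389 Frad 0.2 Ftan 0.5 Fz -1.3
wrist 140:193 150:231 160:154 170:215 180:210 190:154 200:219 210:238 220:152 230:228 240:199 250:108 260:203 270:209 280:55 inner 0
scene 140:8 150:11 160:15 170:16 180:26 190:11 200:23 210:19 220:15 230:23 240:20 250:12 260:18 270:17 280:7 inner 0
side 260:10 270:9 inner 0
pred v top 174.7 u 235.9..274.6
150 300 304 5
154 302 304 3
158 304 304 1
178 245 266 22
182 241 270 30
186 239 272 34
190 238 272 35
194 237 273 37
198 236 274 39
202 236 274 39
206 237 274 38
```

The foot stood upright at the wall with no load, and the 113° to 87° arc is now swept, so every wall sector has been covered and all the beads are more than 100° from where they began. I'll lift out and return to the fork.

```bash
python3 -m crank '{"fingers":[1,1,1,1,1],"xyz":[[0,-0.012,-0.003],[0,-0.012,-0.029],[0,0,-0.035],[0,0,-0.035],[0,0,-0.01]],"turn":[[0,0,0],[0,0,0],[0,0,0],[0,0,0],[0,0,0]]}' |head -3
python3 -m crank '{"fingers":[1,1,1,1,1],"xyz":[[0.004,-0.02,0],[0.0045,-0.0389,0],[0.0045,-0.0389,0],[0.0045,-0.0389,0],[0.0045,-0.0389,0]],"turn":[[0,0,0],[0,0,0],[0,0,0],[0,0,0],[0,0,0]]}' |head -3
python3 -m crank '{"fingers":[1,1,1,1,1],"xyz":[[0.0045,-0.0389,0],[0.0045,-0.0389,0],[0.0045,-0.0389,0],[0.0045,-0.0389,0],[0.0045,-0.0389,0]],"turn":[[0,0,0],[0,0,0],[0,0,0],[0,0,0],[0,0,0]]}' |head -3
python3 -m crank '{"fingers":[1,1,1,1,1],"xyz":[[0.0045,-0.0389,0],[0.0045,-0.0389,0],[0.0045,-0.0389,0],[0,-0.03,0],[0,0,0]],"turn":[[0,0,0],[0,0,0],[0,0,0],[0,0,0],[0,0,0]]}'
python3 - <<'E'
import pickle
from h import *
from cell import ctrl
S,D,W=shot("scene"),shot("side"),shot("wrist");p=ctrl.get_obs()["position"];pickle.dump((S,D,W,p),open("hang0.pkl","wb"));print(p)
for n,C in(("scene",S),("side",D)):
    g=cv2.inRange(cv2.cvtColor(C["frame"],cv2.COLOR_BGR2HSV),(45,60,25),(82,255,255))
    k,l,st,ce=cv2.connectedComponentsWithStats(g)
    for i in range(1,k):
        b=atz(C,ce[i],.05)[:2]-[.5418,.248]
        if st[i,4]>5 and np.hypot(*b)<.08: print(n,st[i,4],"r %.3f ang %.0f"%(np.hypot(*b),np.degrees(np.arctan2(b[1],b[0]))%360))
E
python3 lean.py
```

```text
t: 35.92
position: [0.5452, 0.2671, 0.2567]
ee_rot: [-0.004, 1.0, 0.001, 0.003]
t: 36.33
position: [0.5217, 0.0894, 0.2506]
ee_rot: [-0.005, 1.0, -0.0, -0.0]
t: 36.75
position: [0.5007, -0.1055, 0.2508]
ee_rot: [-0.004, 1.0, -0.0, -0.0]
t: 37.17
position: [0.4888, -0.2552, 0.2507]
ee_rot: [-0.003, 1.0, -0.001, 0.0]
ft_force: [-0.6, -0.4, -1.8]
grip_width: 0.0308
gripper_force: 60.0
[ 0.48899451 -0.25001264  0.25043383]
scene 285 r 0.038 ang 207
side 76 r 0.048 ang 250
side 60 r 0.048 ang 37
pred v top 175.2 u 236.5..275.2
151 205 304 100
155 205 304 100
159 205 304 100
163 205 304 100
167 205 304 100
171 205 304 98
175 205 304 86
179 205 304 75
183 240 304 65
187 239 304 66
191 238 304 67
195 236 304 69
199 236 304 69
203 236 304 69
207 237 304 68
```

```bash
python3 -m crank '{"fingers":[1,1,1,1,1],"xyz":[[0.0024,-0.0054,0.025],[0,0,0.035],[0,0,0.035],[0,0,0.0195],[0,0,0]],"turn":[[0,0,0],[0,0,0],[0,0,0],[0,0,0],[0,0,0]]}'
python3 -m crank '{"fingers":[1,1,1],"xyz":[[-0.012,-0.0054,0],[-0.012,-0.0054,0],[0,0,0]],"turn":[[0,0,0],[0,0,0],[0,0,0]]}'
```

```text
t: 37.78
position: [0.4847, -0.2526, 0.1323]
ee_rot: [-0.005, 1.0, 0.002, -0.003]
ft_force: [-0.4, -0.3, -1.4]
grip_width: 0.0311
gripper_force: 60.0
t: 38.03
position: [0.5144, -0.2664, 0.1382]
ee_rot: [-0.005, 1.0, -0.001, 0.002]
ft_force: [-0.3, 0.0, -0.9]
grip_width: 0.031
gripper_force: 60.0
```

```bash
python3 -m crank '{"fingers":[1,1,1,1,1],"xyz":[[-0.01,-0.0045,0],[-0.01,-0.0045,0],[-0.01,-0.0045,0],[-0.0093,-0.0043,0],[0,0,0]],"turn":[[0,0,0],[0,0,0],[0,0,0],[0,0,0],[0,0,0]]}'
```

```text
t: 38.45
position: [0.5532, -0.2846, 0.1367]
ee_rot: [-0.004, 1.0, -0.0, 0.001]
ft_force: [-0.1, -0.2, -0.5]
grip_width: 0.0305
gripper_force: 60.0
```

```bash
python3 -m crank '{"fingers":[1,1,1,1],"xyz":[[0,0,0.004],[0,0,0.002],[0,0,0],[0,0,0]],"turn":[[0,0,0],[0,0,0],[0,0,0],[0,0,0]]}' 20
python3 -m crank '{"fingers":[1,1],"xyz":[[0,0,0.001],[0,0,0]],"turn":[[0,0,0],[0,0,0]]}' 10
python3 -m crank '{"fingers":[1,1],"xyz":[[0,0,0.001],[0,0,0]],"turn":[[0,0,0],[0,0,0]]}' 10
```

```text
t: 38.78
position: [0.5503, -0.2834, 0.13]
ee_rot: [-0.004, 1.0, 0.0, -0.0]
ft_force: [-0.3, 0.8, -0.3]
grip_width: 0.0315
gripper_force: 20.0
t: 38.95
position: [0.5507, -0.2836, 0.1293]
ee_rot: [-0.004, 1.0, 0.0, -0.0]
ft_force: [-0.4, 0.0, -1.7]
grip_width: 0.0315
gripper_force: 10.0
t: 39.12
position: [0.5509, -0.2836, 0.1283]
ee_rot: [-0.004, 1.0, 0.0, -0.0]
ft_force: [0.6, 0.8, -0.9]
grip_width: 0.0318
gripper_force: 10.0
```

```bash
python3 -m crank '{"fingers":[1,1],"xyz":[[0,0,0.001],[0,0,0]],"turn":[[0,0,0],[0,0,0]]}' 6
python3 -m crank '{"fingers":[0.15,0.15,0.15,-0.3,-0.3],"xyz":[[0,0,0],[0,0,0],[0,0,-0.001],[0,0,-0.001],[0,0,0]],"turn":[[0,0,0],[0,0,0],[0,0,0],[0,0,0],[0,0,0]]}' 20
python3 -m crank '{"fingers":[-0.3,-0.3,-0.3,-0.3,-0.3],"xyz":[[0,0,0],[0,0,-0.02],[0,0,-0.035],[0,0,-0.03],[0,0,0]],"turn":[[0,0,0],[0,0,0],[0,0,0],[0,0,0],[0,0,0]]}'
python3 - <<'E'
import pickle
from h import *
S,D=shot("scene"),shot("side");S0,D0=pickle.load(open("c0.pkl","rb"))
for n,a,b,X in(("S",S,S0,(.5499,-.284,.125)),("D",D,D0,(.5499,-.284,.125))):
    for z in(.169,.15,.05):
        u,v=proj(a,[[X[0],X[1],z]])[0].astype(int);t=b["frame"][v-8:v+8,u-8:u+8];r=cv2.matchTemplate(a["frame"][v-18:v+18,u-18:u+18],t,cv2.TM_CCOEFF_NORMED);_,m,_,l=cv2.minMaxLoc(r);print(n,z,"shift",l[0]-10,l[1]-10,round(m,2))
E
```

```text
t: 39.28
position: [0.5511, -0.2836, 0.1277]
ee_rot: [-0.004, 1.0, -0.0, 0.0]
ft_force: [-0.0, 2.1, 1.9]
grip_width: 0.0315
gripper_force: 6.0
t: 39.7
position: [0.5511, -0.2837, 0.1296]
ee_rot: [-0.004, 1.0, -0.0, 0.0]
ft_force: [-1.0, 1.2, -0.1]
grip_width: 0.0502
gripper_force: 0.0
t: 40.12
position: [0.5539, -0.2851, 0.2206]
ee_rot: [-0.004, 1.0, -0.002, 0.004]
ft_force: [0.2, -0.0, 0.1]
grip_width: 0.0598
gripper_force: 0.0
S 0.169 shift 1 0 0.85
S 0.15 shift 1 0 0.89
S 0.05 shift 1 0 0.83
D 0.169 shift 0 0 0.85
D 0.15 shift 0 0 0.96
D 0.05 shift 0 0 0.96
```

The stirrer is back within about 1 px of its original picture. Next is the lid: I'll go above it and measure with the wrist camera.

```bash
python3 -m crank '{"fingers":[-1,-1,-1,-1,-1],"xyz":[[-0.0012,0.0351,0],[-0.0012,0.0351,0],[-0.0012,0.0351,0],[-0.0012,0.0351,0],[-0.0012,0.0351,0]],"turn":[[0,0,0],[0,0,0],[0,0,0],[0,0,0],[0,0,0]]}' |head -2
python3 -m crank '{"fingers":[-1,-1,-1,-1,-1],"xyz":[[-0.0012,0.0351,0],[-0.0012,0.0351,0],[-0.0012,0.0351,0],[0,0,0],[0,0,0]],"turn":[[0,0,0],[0,0,0],[0,0,0],[0,0,0],[0,0,0]]}' |head -2
python3 - <<'E'
import pickle
from h import *
from cell import ctrl
W=shot("wrist");S0,D0=pickle.load(open("c0.pkl","rb"));p=ctrl.get_obs()["position"];pickle.dump(W,open("lid.pkl","wb"))
print(p)
h=cv2.cvtColor(W["frame"],cv2.COLOR_BGR2HSV)
q=proj(W,[[.561,-.003,.062],[.561,-.003,.03]]);print(q)
u,v=q[0].astype(int)
k=(h[...,2]<60).astype(np.uint8);n,l,st,ce=cv2.connectedComponentsWithStats(k)
for i in range(1,n):
    if st[i,4]>80 and np.hypot(*(ce[i]-q[0]))<60: print("dark",st[i],ce[i],atz(W,ce[i],.055))
# lid top plate edge: low saturation region, fit circle r=.075 at z=.03
g=((h[...,1]<45)&(h[...,2]>80)).astype(np.uint8);n,l,st,ce=cv2.connectedComponentsWithStats(g)
for i in range(1,n):
    if st[i,4]>1500: print("grey",st[i],ce[i])
E
```

```text
t: 40.63
position: [0.5542, -0.1064, 0.2127]
t: 41.05
position: [0.5572, -0.0013, 0.213]
[ 0.55736491 -0.00249794  0.21315862]
[[253.59448564 185.41942475]
 [253.71421395 179.40291645]]
dark [240 172  26  28 373] [253.61394102 184.53351206] [ 0.56161143 -0.00300292  0.055     ]
grey [  374   104   131   146 13318] [437.9785253  170.88429194]
grey [  193   120   120   118 10412] [252.63926239 177.9187476 ]
grey [   0  151   94   84 2531] [ 50.44211774 194.98143026]
```

```bash
python3 -m crank '{"fingers":[-1,-1,-1,-1,-1],"xyz":[[-0.004,-0.0005,0.03],[0,0,0.04],[0,0,0.04],[0,0,0.04],[0,0,0.02]],"turn":[[0,0,0],[0,0,0],[0,0,0],[0,0,0],[0,0,0]]}'
python3 -m crank '{"fingers":[-1,-1],"xyz":[[0,0,0.006],[0,0,0]],"turn":[[0,0,0],[0,0,0]]}'
```

```text
t: 41.52
position: [0.559, -0.005, 0.0397]
ee_rot: [-0.003, 1.0, -0.0, -0.003]
ft_force: [-0.2, 0.8, -0.1]
grip_width: 0.0919
gripper_force: 0.0
t: 41.68
position: [0.5606, -0.0045, 0.0365]
ee_rot: [-0.004, 1.0, -0.0, -0.002]
ft_force: [0.5, -0.6, 1.0]
grip_width: 0.0917
gripper_force: 0.0
```

Close on the knob (10 rows), then check.

```bash
python3 -m crank '{"fingers":[1,1,1,1,1],"xyz":[[0,0,0],[0,0,0],[0,0,0],[0,0,0],[0,0,0]],"turn":[[0,0,0],[0,0,0],[0,0,0],[0,0,0],[0,0,0]]}' 50 |tail -2
python3 -m crank '{"fingers":[1,1,1,1,1],"xyz":[[0,0,0],[0,0,0],[0,0,0],[0,0,0],[0,0,0]],"turn":[[0,0,0],[0,0,0],[0,0,0],[0,0,0],[0,0,0]]}' 50
python3 -m crank '{"fingers":[1,1,1],"xyz":[[0,0,0],[0,0,-0.01],[0,0,-0.02]],"turn":[[0,0,0],[0,0,0],[0,0,0]]}'
```

```text
grip_width: 0.0606
gripper_force: 0.0
t: 42.52
position: [0.5621, -0.0032, 0.0384]
ee_rot: [-0.004, 1.0, 0.0, -0.0]
ft_force: [-0.2, -0.5, 0.7]
grip_width: 0.0308
gripper_force: 50.0
t: 42.77
position: [0.5601, -0.0032, 0.067]
ee_rot: [-0.004, 1.0, 0.0, -0.002]
ft_force: [-1.0, -0.1, -2.0]
grip_width: 0.0312
gripper_force: 50.0
```

```bash
python3 - <<'E'
import pickle
from h import *
W=pickle.load(open("w7.pkl","rb"))
f=lambda u,v,z:atz(W,(u*.64,60+v*.64),z)[:2]
P=np.array([f(*p,.05) for p in[(267,225),(575,225),(420,84),(305,133),(540,133)]])
r=least_squares(lambda q:np.hypot(*(P-q[:2]).T)-.093,[.54,.25]);print("w7 housing",r.x,r.fun.round(4))
P=np.array([f(*p,.103) for p in[(298,210),(550,210),(420,124),(330,160),(520,160)]])
for R in(.064,.069):
    r=least_squares(lambda q:np.hypot(*(P-q[:2]).T)-R,[.54,.25]);print("w7 rim",R,r.x,r.fun.round(4))
# scene+side: fit the white housing silhouette centre via model: project circle r=.09 z=.06 / base z=0 and compare with mask extents
S,D=pickle.load(open("c0.pkl","rb"))
for n,C in(("S",S),("D",D)):
    h=cv2.cvtColor(C["frame"],cv2.COLOR_BGR2HSV);m=((h[...,1]<50)&(h[...,2]>120)).astype(np.uint8)
    u,v=proj(C,[[.5418,.248,.05]])[0].astype(int);k,l,st,ce=cv2.connectedComponentsWithStats(m)
    i=np.argmax([st[j,4]*(np.hypot(*(ce[j]-[u,v]))<40) if j else 0 for j in range(k)]);M=(l==i)
    a=np.linspace(0,6.28,200)
    pts=proj(C,np.array([[.5418+rr*np.cos(t),.248+rr*np.sin(t),z] for t in a for rr,z in((.09,.03),(.09,.05),(.069,.103))]))
    print(n,"mask u",np.nonzero(M.any(0))[0][[0,-1]],"v top",np.nonzero(M.any(1))[0][0],"model u",pts[:,0].min().round(1),pts[:,0].max().round(1),"v top",pts[:,1].min().round(1))
    print("  px per mm x,y",((proj(C,[[.5518,.248,.05]])-proj(C,[[.5418,.248,.05]]))/10).round(2),((proj(C,[[.5418,.258,.05]])-proj(C,[[.5418,.248,.05]]))/10).round(2))
E
```

```text
w7 housing [0.5385477  0.24769585] [ 0.0021  0.0021 -0.0015  0.0009  0.0007]
w7 rim 0.064 [0.54877211 0.24655956] [ 0.0007  0.0007 -0.0009  0.0003  0.0002]
w7 rim 0.069 [0.54236413 0.24872641] [-0.0016 -0.0016  0.0008  0.0004  0.0004]
S mask u [295 357] v top 193 model u 294.1 356.1 v top 192.0
  px per mm x,y [[-0.14  0.25]] [[0.31 0.14]]
D mask u [190 255] v top 211 model u 189.5 255.7 v top 209.7
  px per mm x,y [[-0.26 -0.21]] [[-0.26  0.24]]
```

```bash
python3 -m crank '{"fingers":[1,1,1,1,1],"xyz":[[0,0,-0.025],[0,0,-0.035],[0.0005,0.02,-0.03],[0.001,0.03,-0.02],[0.001,0.03,0]],"turn":[[0,0,0],[0,0,0],[0,0,0],[0,0,0],[0,0,0]]}'
python3 -m crank '{"fingers":[1,1,1,1,1],"xyz":[[0.003,0.03,0],[0.003,0.03,0],[0.003,0.03,0],[0,0,0],[0,0,0]],"turn":[[0,0,0],[0,0,0],[0,0,0],[0,0,0],[0,0,0]]}'
python3 - <<'E'
import pickle
from h import *
from cell import ctrl
W,S,D=shot("wrist"),shot("scene"),shot("side");p=ctrl.get_obs()["position"];pickle.dump((W,S,D,p),open("lid2.pkl","wb"));print(p)
a=np.linspace(0,6.28,16)
print(proj(W,np.c_[.5418+.09*np.cos(a),.248+.09*np.sin(a),0*a+.05]).round(0).tolist())
E
```

```text
t: 43.18
position: [0.5615, 0.0774, 0.1838]
ee_rot: [-0.003, 1.0, 0.0, 0.004]
ft_force: [0.8, 0.0, -2.0]
grip_width: 0.0308
gripper_force: 50.0
t: 43.6
position: [0.5487, 0.1678, 0.1787]
ee_rot: [-0.006, 1.0, -0.0, -0.0]
ft_force: [-0.0, -1.3, -2.4]
grip_width: 0.0305
gripper_force: 50.0
[0.54907457 0.1657723  0.17852024]
[[324.0, 258.0], [355.0, 251.0], [381.0, 233.0], [399.0, 206.0], [406.0, 175.0], [401.0, 143.0], [382.0, 115.0], [353.0, 98.0], [318.0, 96.0], [284.0, 109.0], [258.0, 136.0], [246.0, 171.0], [250.0, 206.0], [267.0, 234.0], [293.0, 252.0], [324.0, 258.0]]
```

```bash
python3 -m crank '{"fingers":[1,1,1,1,1],"xyz":[[0.0023,0.0272,0],[0.0025,0.0275,0],[0.0025,0.0275,0],[0,0,0],[0,0,0]],"turn":[[0,0,0],[0,0,0],[0,0,0],[0,0,0],[0,0,0]]}'
python3 -m crank '{"fingers":[1,1,1,1],"xyz":[[0,0,0.015],[0,0,0.015],[0,0,0],[0,0,0]],"turn":[[0,0,0],[0,0,0],[0,0,0],[0,0,0]]}'
python3 -m crank '{"fingers":[1,1,1,1,1],"xyz":[[0,0,0.003],[0,0,0.003],[0,0,0.003],[0,0,0],[0,0,0]],"turn":[[0,0,0],[0,0,0],[0,0,0],[0,0,0],[0,0,0]]}'
```

```text
t: 44.17
position: [0.5412, 0.2486, 0.1783]
ee_rot: [-0.005, 1.0, -0.0, -0.0]
ft_force: [0.3, -0.6, -1.7]
grip_width: 0.031
gripper_force: 50.0
t: 44.5
position: [0.5408, 0.2471, 0.1479]
ee_rot: [-0.004, 1.0, -0.001, -0.001]
ft_force: [-0.4, 0.5, -0.2]
grip_width: 0.0313
gripper_force: 50.0
t: 44.92
position: [0.5411, 0.2488, 0.1395]
ee_rot: [-0.004, 1.0, 0.0, 0.0]
ft_force: [-0.7, -0.8, -1.7]
grip_width: 0.0307
gripper_force: 50.0
```

It is past the rim height with no contact force. Continuing down.

```bash
python3 -m crank '{"fingers":[1,1,1,1,1],"xyz":[[0,0,0.003],[0,0,0.003],[0,0,0.003],[0,0,0],[0,0,0]],"turn":[[0,0,0],[0,0,0],[0,0,0],[0,0,0],[0,0,0]]}'
python3 -m crank '{"fingers":[1,1,1,1,1],"xyz":[[0,0,0.004],[0,0,0.004],[0,0,0.003],[0,0,0],[0,0,0]],"turn":[[0,0,0],[0,0,0],[0,0,0],[0,0,0],[0,0,0]]}'
```

```text
t: 45.33
position: [0.5409, 0.2488, 0.1301]
ee_rot: [-0.004, 1.0, -0.0, -0.0]
ft_force: [0.4, 0.3, -1.5]
grip_width: 0.0307
gripper_force: 50.0
t: 45.75
position: [0.5409, 0.2487, 0.119]
ee_rot: [-0.004, 1.0, -0.0, -0.0]
ft_force: [0.1, 0.1, -2.2]
grip_width: 0.0307
gripper_force: 50.0
```

```bash
python3 -m crank '{"fingers":[1,1,1],"xyz":[[0,0,0.0015],[0,0,0],[0,0,0]],"turn":[[0,0,0],[0,0,0],[0,0,0]]}'
python3 -m crank '{"fingers":[1,1,1],"xyz":[[0,0,0.0015],[0,0,0.001],[0,0,0]],"turn":[[0,0,0],[0,0,0],[0,0,0]]}'
```

```text
t: 46.0
position: [0.5411, 0.2488, 0.1179]
ee_rot: [-0.004, 1.0, 0.0, 0.0]
ft_force: [-0.1, -0.1, -2.7]
grip_width: 0.0306
gripper_force: 50.0
t: 46.25
position: [0.5414, 0.2489, 0.1173]
ee_rot: [-0.004, 1.0, 0.0, 0.0]
ft_force: [-6.1, -2.1, 16.5]
grip_width: 0.0312
gripper_force: 50.0
```

The lid is seated at TCP 0.1173 (0.1174 expected) with 16 N of firm contact. I'll press once more, release and retreat.

```bash
python3 -m crank '{"fingers":[1,1,1,1],"xyz":[[0,0,0.0015],[0,0,0],[0,0,-0.003],[0,0,0]],"turn":[[0,0,0],[0,0,0],[0,0,0],[0,0,0]]}'
python3 -m crank '{"fingers":[0,-0.3,-1,-1,-1],"xyz":[[0,0,0],[0,0,0],[0,0,0],[0,0,0],[0,0,0]],"turn":[[0,0,0],[0,0,0],[0,0,0],[0,0,0],[0,0,0]]}' |tail -3
python3 -m crank '{"fingers":[-1,-1,-1,-1,-1],"xyz":[[0,0,0],[0,0,-0.03],[0,0,-0.04],[0,0,-0.04],[0,0,0]],"turn":[[0,0,0],[0,0,0],[0,0,0],[0,0,0],[0,0,0]]}'
python3 - <<'E'
import pickle
from h import *
S,D,W=shot("scene"),shot("side"),shot("wrist")
for n,C in(("S",S),("D",D),("W",W)):
    h=cv2.cvtColor(C["frame"],cv2.COLOR_BGR2HSV);q=proj(C,[[.5413,.2485,.141],[.5413,.2485,.129]])
    k=(h[...,2]<60).astype(np.uint8);m,l,st,ce=cv2.connectedComponentsWithStats(k)
    print(n,"pred knob top/mid",q.round(1).tolist(),[(ce[i].round(1).tolist(),int(st[i,4]),st[i,:4].tolist()) for i in range(1,m) if 10<st[i,4]<1500 and np.hypot(*(ce[i]-q[1]))<25])
X=[]
for C in(S,D):
    h=cv2.cvtColor(C["frame"],cv2.COLOR_BGR2HSV);q=proj(C,[[.5413,.2485,.129]])[0];m,l,st,ce=cv2.connectedComponentsWithStats((h[...,2]<60).astype(np.uint8))
    i=min(range(1,m),key=lambda j:np.hypot(*(ce[j]-q))+(st[j,4]<10)*99);X.append((C,ce[i]))
print("knob 3D",tri(*X))
S0,D0=pickle.load(open("c0.pkl","rb"))
u,v=proj(S,[[.55,-.284,.1]])[0].astype(int);print("stirrer diff",np.abs(S["frame"][v-25:v+25,u-20:u+20].astype(int)-S0["frame"][v-25:v+25,u-20:u+20]).mean())
E
```

```text
t: 46.58
position: [0.5417, 0.2491, 0.118]
ee_rot: [-0.004, 1.0, 0.0, 0.001]
ft_force: [0.2, 0.6, -1.7]
grip_width: 0.0312
gripper_force: 50.0
ft_force: [-0.9, -0.1, -0.3]
grip_width: 0.0621
gripper_force: 0.0
t: 47.42
position: [0.5448, 0.2505, 0.2347]
ee_rot: [-0.004, 1.0, 0.002, 0.005]
ft_force: [0.7, 0.0, 1.2]
grip_width: 0.0918
gripper_force: 0.0
S pred knob top/mid [[329.1, 203.3], [328.6, 205.9]] [([329.3, 206.8], 114, [324, 201, 11, 13])]
D pred knob top/mid [[220.0, 223.3], [220.4, 225.9]] []
W pred knob top/mid [[254.2, 196.0], [254.2, 192.6]] [([255.5, 194.2], 685, [238, 177, 33, 36])]
knob 3D (array([0.58418213, 0.23502824, 0.20547495]), [np.float64(0.03071776584045755), np.float64(0.030717765840457403)])
stirrer diff 3.9995
```

The knob in the scene view sits at the predicted home position, but I eased up slightly before releasing. I'll push the knob down with closed fingers to be sure.

```bash
python3 -m crank '{"fingers":[1,1,1,1,1],"xyz":[[0,0,0],[0,0,0],[0,0,0],[0,0,0],[0,0,0]],"turn":[[0,0,0],[0,0,0],[0,0,0],[0,0,0],[0,0,0]]}' 20 |tail -2
python3 -m crank '{"fingers":[1,1,1,1,1],"xyz":[[0,0,0],[0,0,0],[0,0,0],[0,0,0],[0,0,0]],"turn":[[0,0,0],[0,0,0],[0,0,0],[0,0,0],[0,0,0]]}' |tail -2
python3 -m crank '{"fingers":[1,1,1,1,1],"xyz":[[0,0,0],[0,0,0],[0,0,0],[0,0,0.03],[0,0,0.03]],"turn":[[0,0,0],[0,0,0],[0,0,0],[0,0,0],[0,0,0]]}'
python3 -m crank '{"fingers":[1,1,1,1,1],"xyz":[[0,0,0.018],[0,0,0.004],[0,0,0.003],[0,0,0.002],[0,0,0]],"turn":[[0,0,0],[0,0,0],[0,0,0],[0,0,0],[0,0,0]]}'
```

```text
grip_width: 0.0605
gripper_force: 0.0
grip_width: 0.0275
gripper_force: 0.0
t: 48.82
position: [0.5426, 0.2495, 0.1681]
ee_rot: [-0.004, 1.0, 0.001, 0.002]
ft_force: [-0.2, -1.1, 0.3]
grip_width: 0.0006
gripper_force: 0.0
t: 49.23
position: [0.5411, 0.2488, 0.1416]
ee_rot: [-0.004, 1.0, 0.0, 0.0]
ft_force: [0.6, -0.1, -0.4]
grip_width: 0.0003
gripper_force: 0.0
```

```bash
python3 -m crank '{"fingers":[1,1,1],"xyz":[[0,0,0.0015],[0,0,0],[0,0,0]],"turn":[[0,0,0],[0,0,0],[0,0,0]]}'
python3 -m crank '{"fingers":[1,1,1],"xyz":[[0,0,0.0015],[0,0,0.001],[0,0,0]],"turn":[[0,0,0],[0,0,0],[0,0,0]]}'
python3 -m crank '{"fingers":[1,1,1,1,1],"xyz":[[0,0,-0.01],[0,0,-0.03],[0,0,-0.04],[0,0,-0.03],[0,0,0]],"turn":[[0,0,0],[0,0,0],[0,0,0],[0,0,0],[0,0,0]]}'
```

```text
t: 49.48
position: [0.5417, 0.2491, 0.1414]
ee_rot: [-0.004, 1.0, 0.0, 0.001]
ft_force: [-6.3, -1.5, 15.3]
grip_width: 0.0006
gripper_force: 7.8
t: 49.73
position: [0.5418, 0.2491, 0.1413]
ee_rot: [-0.004, 1.0, 0.0, 0.001]
ft_force: [-14.5, -7.2, 38.0]
grip_width: 0.0005
gripper_force: 19.0
t: 50.15
position: [0.5449, 0.2505, 0.2542]
ee_rot: [-0.004, 1.0, 0.003, 0.006]
ft_force: [1.8, 0.3, -0.1]
grip_width: 0.0004
gripper_force: 0.0
```

The knob top stands at 141.3 mm under 38 N, against 141 mm expected when home, so the lid is fully seated. Handing in.

```bash
python3 -m crank '{"fingers":[1,1],"xyz":[[0,0,0],[0,0,0]],"turn":[[0,0,0],[0,0,0]]}' |head -1; python3 -c "
from cell import ctrl;print(ctrl.close_job())"
```

```text
t: 50.32
the job is handed in; nothing more can be done
None
```

I handed the job in at about 50 s: by my measurements every bead lies at least 100° round the pot from where it started, the stirrer is back in its fork within about 2 mm, and the lid is fully home; but the wall was swept in several overlapping passes, not one clean lap, because the stirrer leaned in the grip and had to be stood up and regripped.

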